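# Bring the measuring roller from its rack to the V stand

## Robot

A 6-joint arm with a two-finger parallel gripper is mounted at the origin on a cart in front of the work surface, level with it; the furniture and walls round the work are solid. World frame = base frame: x ahead of the robot, y to its left, z up, the work surface at z = 0. Lengths are in m, angles in rad, forces in N, time in s.
With the tool pointing down it reaches from about 0.3 to 0.875 m from the base axis. Payload 6.4 kg.
Tool frame: the origin (TCP) lies between the finger pads; the fingertips stand 25 mm ahead of it and the grasp point (between the pads) lies 6 mm ahead of it; y points along the fingers, x is the direction in which the jaws open and shut, and the axes are right-handed (so a half turn about y gives the same grasp; the last joint's range is limited). The gripper opens to 85 mm and grips with 20 to 120 N. Pads are 22 mm wide; open, the fingers measure 114 mm over their backs; the gripper's body (76 mm by 85 mm) begins 54 mm behind the grasp point. The pads swing forward as they close: fully open they stand 13 mm farther back than shut.
Start: joints at [1.026, 0.181, 1.607, -0, 1.354, -0.206], TCP at [0.191, 0.542, 0.256] pointing down, gripper open.
Joint ranges: [-2.99, 2.99], [-0.89, 2.07], [0.3, 2.58], [-1.14, 4.28], [0, 2.63], [-3.12, 3.12]. Speed limits (rad/s): [2.57, 2.57, 3.01, 3.14, 3.14, 3.14].

## Interface

Orientations are given as a unit quaternion [w, x, y, z].
In Python, from bench import ctrl, vision, ticket, find_in, regions_of, pinpoint gives the robot as it stands.
- The arm moves only by the tool apply_moves, never from a script. Its argument "increments" is a list of rows, each an object of numbers: "x", "y", "z": the shift along the tool's x, y, z in cm; "ax", "ay", "az": the turn, a rotation vector about the tool's x, y, z in rad; "grip": the closure, from 0 (fully open) to 1 (shut). A call has 1 to 12 rows; each row is the pose to reach, as a shift and turn from the pose measured when the call began, along the tool's axes at that moment; what a row does not reach only later rows make up. A row lasts 1/8 s, in which the tool goes at most 62.5 mm and 10.7 degrees, less where a joint would pass 70% of its speed; a pose out of reach is approached as far as the arm can. A call with a gripper value outside its range is refused whole. The fingers move at their own pace and stop on an object; the grip force is fixed at half the most. Time passes only in rows, so rows that repeat a pose let the fingers close. It gives the time, the measured TCP pose, the force and the opening at its end, in the units of the state.
- ctrl.get_obs(): the state, without advancing time (a new reading comes with each control period).
- vision.camera(name): name is "scene" or "top" or "wrist"; returns the picture (400x640x3 uint8, red, green, blue); there is no depth.
- vision.camera_params(name): a dict with "intrinsics" (3x3 intrinsics, pixels), "R" (3x3) and "t" (3): a world point X has camera coordinates R X + t. Camera axes: x right, y down, z forward; pixel columns grow to the right and rows downward; lengths in m; the calibration is good to about 2 mm. A picture is of the moment at which its call begins: read the wrist's pose just before it. camera_params takes no time and is no camera call; for the wrist camera it gives the pose at the moment of the call.
- ticket.hand_in(): hands the job in, once; it reports no verdict.
Trained networks look in the newest picture that a camera, given by its name, has taken for a name from the list of things; names that differ only in an ending like _2 or _b are one class to them, and where a whole thing is asked for, a point or a joint stands for the part that bears it (a point fixed in the world has none). Each returns a list of dicts, best first, with "p" (0 to 1); they miss things now and then, are a little off and sometimes report something else, mostly with a low value. They report only what shows in the picture. A call takes as long as a camera call.
- find_in(camera, query): "rect" ([centre column, centre row, width, height] in pixels, round what is visible of it).
- regions_of(camera, query): "mask" (400x640 bool, what is visible of it) and "rect" ([centre column, centre row, width, height] in pixels, round what is visible of it).
- pinpoint(camera, query): "xy" ([column, row] in pixels: a listed point, or the origin of a listed thing).
The state is a dict: "time_s": time; "q": joint angles; "dq": joint speeds; "joint_efforts": joint torques, N m; "eef_pos": TCP position; "eef_rot": TCP orientation; "wrist_force": force on the tool from outside, world axes, zero at the start; "torque": the same for the moment, N m; "opening": opening from 0.0 (shut) to 1.0 (fully open).
Only numpy, scipy, OpenCV 4.12 (cv2) and the standard library are available. Lean on these libraries where they do the work, as an engineer would, in place of code of your own. Each camera call takes 0.05 s, during which the arm holds its last target.

## Task

Lift the retaining bar out of the rack's two forks and lay it on the bench. Take the steel roller out of the rack and lay it across the inclined rails, letting go so that it comes to rest against the low lips; then take it again by one end, lay it in the V of the measuring stand and push it along until the plunger is pressed in and the roller comes up solid against the end stop. Leave it there, never let the roller get down onto the bench, and leave the jar, loupe and stone where they are.

Things in the scene. Friction and masses are not known exactly. Their poses are not given: they have to be found in the camera images.
- roller_center (a point): Plain ground-steel roller, a smooth cylinder 36 mm in diameter, 170 mm long, about 0.35 kg; it rolls freely. The point is its centre, half-way up and along. x is the roller's axis; y and z turn as it rolls. At the start it lies in the rack, axis 50 mm above the bench.
- roller: The same roller as a body; its origin lies on the roller's skin at mid length and turns with it. Use roller_center for its position.
- bar_lug (a point): Retaining bar: dark steel, 12 x 12 mm section, 175 mm long, 0.18 kg, with a black grip lug on top at mid length: 16 mm thick across the bar, 40 mm along it, 24 mm high. The point is the lug's centre, 24 mm above the bar's flat underside. x across the bar, y along it, z up. At the start it lies in the rack's forks, 5 mm above the roller.
- bar: The same retaining bar as a body; origin at the middle of its underside, axes as bar_lug. Small collars 18 mm wide at its ends.
- rack: Storage rack, fixed; origin on the bench under its centre, x along the roller, z up. Base plate 210 x 180 x 8 mm. Two end blocks (x 45 to 95 mm either way) with grooves 39 mm wide and walls 62 mm high enclose the roller's ends; only its middle 90 mm can be gripped. The way out is straight up.
- fork_a (a point): One of the rack's two steel forks, at rack x 0, y +75 mm (the other at y -75 mm), 12 mm thick along y: an open-topped slot 15 mm wide along x; the point is the middle of the slot's floor, 73 mm above the bench; the fork's top is at 93 mm.
- rails: Inclined rest, fixed; origin on the bench under its centre, z up. Two steel rails 10 mm wide at x +28 and -28 mm run along y from -65 to +65 mm and fall 6 degrees toward -y; tops 37 mm above the bench at y 0. The 46 mm gap between the rails is free down to the base plate (80 x 145 mm, 8 mm high). The roller's ends overhang the rails by 52 mm.
- lip_rest (a point): Where the roller's centre comes to rest on the rails, axes as rails (roller axis along x): a roller let go across the rails rolls by itself toward -y to the low lips, 48 mm high, inner faces 18 mm beyond this point, and stays. The point is 50 mm above the bench. Stops 52 mm high also stand at the high end, rails y +63 mm.
- stand: Measuring stand, fixed; origin on the bench, x along its V toward the end stop, z up. 90-degree steel V from x -42 to +35 mm; the seated roller's axis is at y 0, z 55 mm. Cheeks on both sides (inner faces y +32 and -32 mm, tops 86 mm high) leave no room for fingers; the roller's -x end overhangs freely. Base plate x -42 to +118 mm, 8 mm high.
- v_seat (a point): Middle of the V on the seated roller's axis, 55 mm above the bench; stand x -3.5 mm, axes as stand. The end stop beyond the V, a post 40 mm wide and 75 mm high, is clamped at an unmeasured place: its face is somewhere from stand x 65 to 79 mm, so the roller's centre when home is at stand x -20 to -6 mm. The post withstands 60 N.
- plunger (a joint): Brass spring plunger, 12 mm diameter, sticking 8 mm out of the end stop's face at the roller's axis: 0 = fully out, grows as pushed in (m), 0.008 = flush with the face, where the roller's end meets the solid post and the push turns hard. The spring (under 1 N) is too weak to be felt or to push the released roller back; sliding the roller in the V takes 2 to 8 N.
- jar_mid (a point): Bystander: clear parts jar with blue lid, 45 mm across and 42 mm high; the point is its centre.
- loupe_mid (a point): Bystander: black eye loupe, 41 mm across, 36 mm high; the point is its centre.
- stone_mid (a point): Bystander: green oil stone, 25 x 100 x 13 mm; the point is its centre.

How it is judged:
By the outcome, as a careful person would: the job done as asked, in the order asked, and still so for the second after the job is handed in, with the robot touching nothing.
It also fails if it takes over 61 s, if anything falls off the work surface, if the arm or the gripper's body presses on something with over 40 N, if the wrist force passes 120 N, or if a joint passes its speed limit or range.

## Working session

There is one attempt and no reset: what is moved stays moved. The work goes in short steps, Python scripts to look and compute and a tool call to move; the robot and the scene stay as the last step left them, time stands still between calls to the robot, and variables do not carry over. Pictures are saved under pics/ and viewed, and the job is handed in when it is done.

Besides the shell and the picture viewer there is one more tool, called after "Request:" by a JSON object that holds its "name" and its "arguments". apply_moves: Moves the arm, as the interface text tells. Its arguments: {"type":"object","properties":{"increments":{"type":"array","items":{"type":"object","properties":{"x":{"type":"number"},"y":{"type":"number"},"z":{"type":"number"},"ax":{"type":"number"},"ay":{"type":"number"},"az":{"type":"number"},"grip":{"type":"number"}}}}},"required":["increments"]}

```bash
ls -la; mkdir -p pics; cat > h.py <<'E'
import numpy as np, cv2
from bench import ctrl, vision, ticket, find_in, regions_of, pinpoint
from scipy.spatial.transform import Rotation as Rn
def save(n,im): cv2.imwrite('pics/'+n+'.png', im[:,:,::-1])
def ray(P,xy):
    K=np.array(P['intrinsics']);R=np.array(P['R']);t=np.array(P['t'])
    d=R.T@np.linalg.inv(K)@np.array([xy[0],xy[1],1.]);return -R.T@t,d/np.linalg.norm(d)
def onz(P,xy,z):
    o,d=ray(P,xy);return o+d*(z-o[2])/d[2]
def tri(rs):
    A=np.zeros((3,3));b=np.zeros(3)
    for o,d in rs:
        M=np.eye(3)-np.outer(d,d);A+=M;b+=M@o
    p=np.linalg.solve(A,b);return p,[float(np.linalg.norm((np.eye(3)-np.outer(d,d))@(p-o))) for o,d in rs]
def proj(P,X):
    c=np.array(P['R'])@np.array(X)+np.array(P['t']);u=np.array(P['intrinsics'])@c;return u[:2]/u[2]
def tool():
    o=ctrl.get_obs();q=o['eef_rot'];return np.array(o['eef_pos']),Rn.from_quat([q[1],q[2],q[3],q[0]]).as_matrix(),o
E
python3 - <<'E'
from h import *
p,R,o=tool();print(o);print(R)
for c in ['scene','top','wrist']:
    im=vision.camera(c);save(c+'0',im);P=vision.camera_params(c)
    print(c,ray(P,(320,200)))
    if c!='wrist':
        for n in ['roller_center','bar_lug','fork_a','rack','rails','lip_rest','stand','v_seat','jar_mid','loupe_mid','stone_mid','plunger']:
            r=pinpoint(c,n);print(n,[(np.round(x['xy'],1),round(x['p'],2)) for x in r[:3]])
print(ctrl.get_obs()['time_s'])
E
```

```text
total 12
drwxr-xr-x  3 agent agent 4096 Dec  7 03:07 .
drwxr-xr-x 23 root  root  4096 Dec  7 03:07 ..
drwxr-xr-x  2 agent agent 4096 Dec  7 03:07 pics
{'time_s': 0.0, 'q': array([ 1.02572993e+00,  1.81573722e-01,  1.60801010e+00,  1.33227691e-05,
        1.35378485e+00, -2.06273044e-01]), 'dq': array([-3.19515695e-04, -9.48354182e-04, -9.13226662e-05, -6.12892957e-04,
       -5.55629013e-04, -1.77496431e-04]), 'joint_efforts': array([ 6.72875613e-04, -4.44878519e+01, -3.51330900e+01, -3.05879930e-04,
        9.30382084e-03, -1.27246071e-05]), 'eef_pos': array([0.19079728, 0.54188397, 0.25536472]), 'eef_rot': array([-0.57689162,  0.57738346,  0.40797071, -0.40912627]), 'wrist_force': array([-0.14415166, -0.01782925, -0.7003271 ]), 'torque': array([-0.02970877, -0.05627573, -0.0505588 ]), 'opening': 0.9972298512549557}
[[ 3.32351189e-01 -9.31945407e-04 -9.43155246e-01]
 [ 9.43154110e-01 -1.51191432e-03  3.32352282e-01]
 [-1.73570411e-03 -9.99998423e-01  3.76481619e-04]]
scene (array([-0.31889604, -0.38191882,  0.71907615]), array([ 0.73085658,  0.36339262, -0.57774949]))
roller_center [(array([254.7, 174.9]), 0.28)]
bar_lug [(array([328.7, 183.1]), 0.83), (array([206.8, 183.6]), 0.33)]
fork_a [(array([310.3, 182.6]), 0.92), (array([328.9, 206.9]), 0.3), (array([259.5, 191.6]), 0.21)]
rack [(array([326.8, 210.2]), 0.67)]
rails [(array([396.1, 229.4]), 0.74)]
lip_rest [(array([332.3, 198.2]), 0.71), (array([418. , 220.6]), 0.63)]
stand [(array([256.9, 191.7]), 0.96)]
v_seat [(array([252.4, 175.4]), 0.8)]
jar_mid [(array([201.6, 177.4]), 0.42)]
loupe_mid [(array([307.4, 186.5]), 0.28)]
stone_mid [(array([444.7, 283.4]), 0.83)]Traceback (most recent call last):
  File "<stdin>", line 8, in <module>
ValueError: it knows: bar, bar_lug, fork, jar_mid, lip_rest, loupe_mid, rack, rails, roller, roller_center, stand, stone_mid, v_seat
```

```bash

python3 - <<'E'
from h import *
for c in ['top','wrist']:
    im=vision.camera(c);save(c+'0',im);P=vision.camera_params(c)
    print(c,ray(P,(320,200)))
    if c!='wrist':
        for n in ['roller_center','bar_lug','fork_a','rack','rails','lip_rest','stand','v_seat','jar_mid','loupe_mid','stone_mid']:
            r=pinpoint(c,n);print(n,[(np.round(x['xy'],1),round(x['p'],2)) for x in r[:3]])
print(ctrl.get_obs()['time_s'])
E
```

```text
top (array([0.30619618, 0.03979191, 1.42434196]), array([ 0.13913877, -0.01252333, -0.9901937 ]))
roller_center [(array([320.4, 179.3]), 0.81)]
bar_lug [(array([319. , 174.9]), 0.63)]
fork_a [(array([296.2, 180.2]), 0.8), (array([236.4, 184.9]), 0.57), (array([188.7, 203.7]), 0.44)]
rack [(array([319.8, 181.7]), 0.56)]
rails [(array([385.7, 185.2]), 0.61)]
lip_rest [(array([404.9, 180.8]), 0.71), (array([440.2, 230.2]), 0.31)]
stand [(array([237.2, 188.4]), 0.83)]
v_seat [(array([235.6, 187. ]), 0.7)]
jar_mid [(array([189.3, 205.8]), 0.6)]
loupe_mid [(array([317.6, 177.2]), 0.69), (array([207.3, 242.9]), 0.49)]
stone_mid [(array([441.4, 230.2]), 0.49)]
wrist (array([0.12045565, 0.5664126 , 0.37319356]), array([ 0.28385022, -0.10114066, -0.9535196 ]))
1.25
```

View pics/scene0.png

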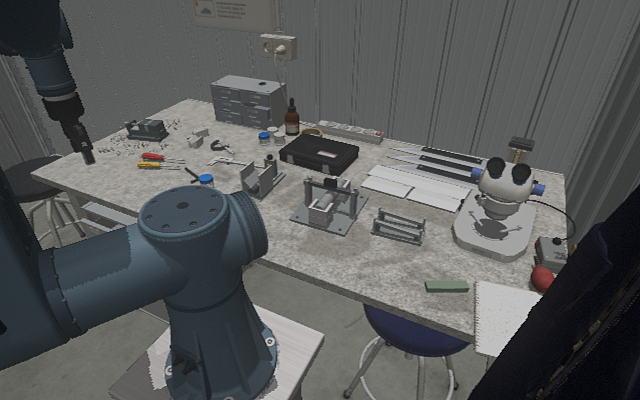

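View pics/top0.png

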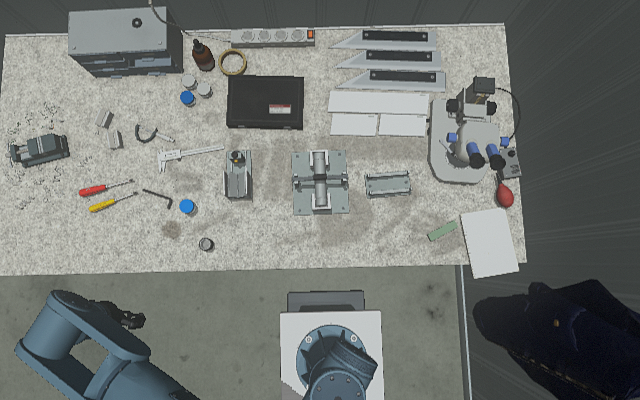

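View pics/wrist0.png

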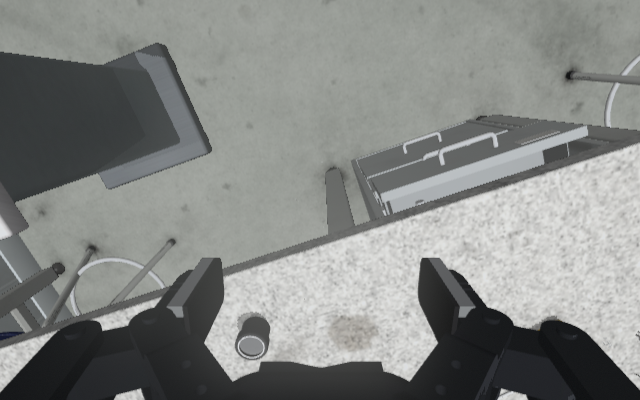

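```bash

python3 - <<'E'
from h import *
S=vision.camera_params('scene');T=vision.camera_params('top')
print(np.array(S['intrinsics'])[0],np.array(T['intrinsics'])[0])
d={'bar_lug':((328.7,183.1),(319,174.9)),'rack':((326.8,210.2),(319.8,181.7)),'rails':((396.1,229.4),(385.7,185.2)),'lip':((418,220.6),(404.9,180.8)),'stand':((256.9,191.7),(237.2,188.4)),'v_seat':((252.4,175.4),(235.6,187.)),'jar':((201.6,177.4),(189.3,205.8)),'stone':((444.7,283.4),(441.4,230.2))}
for k,(a,b) in d.items():
    p,e=tri([ray(S,a),ray(T,b)]);print(k,p.round(4),np.round(e,4))
for n,xy in [('loupe',(206,244)),('forkL',(296.2,180.2))]: print(n,onz(T,xy,.02))
im=cv2.imread('pics/top0.png')[130:260,160:470]
cv2.imwrite('pics/topc.png',cv2.resize(im,None,fx=2.5,fy=2.5,interpolation=cv2.INTER_CUBIC))
im=cv2.imread('pics/scene0.png')[140:300,180:480]
cv2.imwrite('pics/scenec.png',cv2.resize(im,None,fx=2.6,fy=2.6,interpolation=cv2.INTER_CUBIC))
E
```

```text
[385.68043179   0.         317.9587878 ] [439.49287047   0.         315.58764147]
bar_lug [0.5706 0.027  0.0891] [0.0034 0.0034]
rack [ 0.5654  0.0266 -0.0087] [0.0067 0.0067]
rails [ 0.5499 -0.1949  0.0041] [0.0002 0.0002]
lip [ 0.5549 -0.2496  0.0517] [0.0012 0.0012]
stand [ 0.5542  0.2932 -0.0115] [0.0021 0.0021]
v_seat [0.5437 0.2893 0.0604] [0.0027 0.0027]
jar [0.4846 0.4442 0.0441] [0.01 0.01]
stone [ 0.3975 -0.365   0.0094] [0.0013 0.0013]
loupe [0.37055234 0.38793252 0.02      ]
forkL [0.57023245 0.09774812 0.02      ]
```

View pics/topc.png

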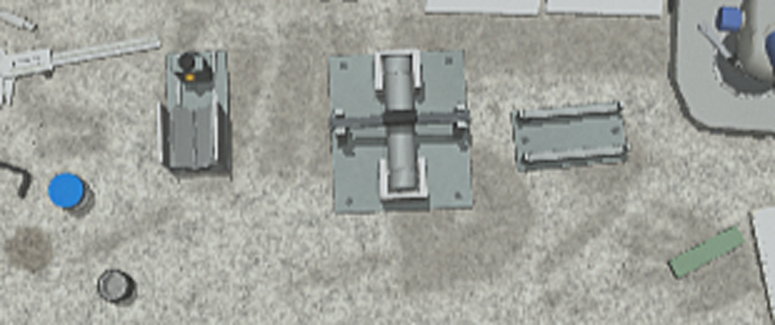

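View pics/scenec.png

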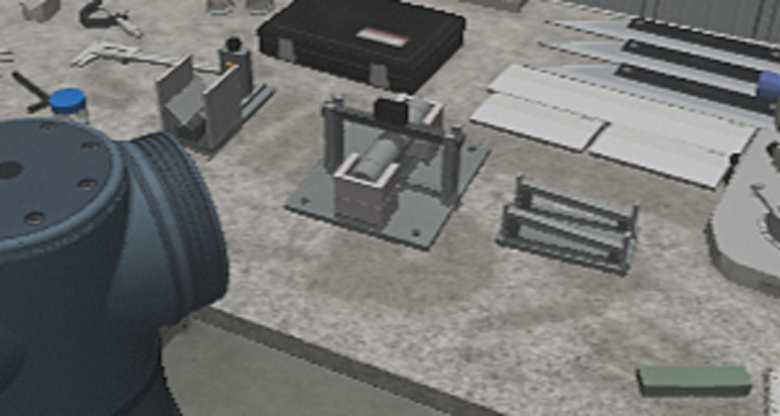

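```bash
cat >> h.py <<'E'
def inc(pos,yaw,pitch=None):
    """tool-down pose with tool x at world yaw -> increments"""
    p,R,o=tool()
    c,s=np.cos(yaw),np.sin(yaw)
    Rt=np.array([[c,0,-s],[s,0,c],[0,-1,0]]) # cols x=(c,s,0), y=(0,0,-1), z=(-s,c,0)
    d=R.T@(np.array(pos)-p)*100; w=Rn.from_matrix(R.T@Rt).as_rotvec()
    print('inc x %.2f y %.2f z %.2f  ax %.4f ay %.4f az %.4f'%(*d,*w),'dist',np.linalg.norm(d).round(2),'t',o['time_s'],'open',round(o['opening'],3))
def st():
    p,R,o=tool();print('t',o['time_s'],'p',p.round(4),'yaw',np.arctan2(R[1,0],R[0,0]).round(4),'ydir',R[:,1].round(4),'F',np.round(o['wrist_force'],2),'open',round(o['opening'],3),'q',np.round(o['q'],3))
E
python3 - <<'E'
from h import *
st();inc((.46,.10,.36),np.pi/2)
E
```

```text
t 1.25 p [0.1911 0.5424 0.2563] yaw 1.232 ydir [ 0.e+00  1.e-04 -1.e+00] F [-0.04 -0.97 -0.63] open 1.001 q [ 1.026  0.181  1.607  0.     1.354 -0.206]
inc x -32.78 y -10.37 z -40.06  ax -0.0000 ay -0.3388 az 0.0001 dist 52.8 t 1.25 open 1.001
```

Request:
{"name": "apply_moves", "arguments": {"increments": [{"x":-16,"y":-10,"z":-20,"ay":-0.17},{"x":-16,"y":-10,"z":-20,"ay":-0.17},{"x":-16,"y":-10,"z":-20,"ay":-0.17},{"x":-16,"y":-10,"z":-20,"ay":-0.17},{"x":-32.8,"y":-10.4,"z":-40,"ay":-0.339},{"x":-32.8,"y":-10.4,"z":-40,"ay":-0.339},{"x":-32.8,"y":-10.4,"z":-40,"ay":-0.339},{"x":-32.8,"y":-10.4,"z":-40,"ay":-0.339},{"x":-32.8,"y":-10.4,"z":-40,"ay":-0.339},{"x":-32.8,"y":-10.4,"z":-40,"ay":-0.339}]}}

```text
invalid input
```

```bash

python3 - <<'E'
from h import *
st();P=vision.camera_params('wrist');im=vision.camera('wrist');save('w1',im)
import pickle
D={}
for n in ['roller_center','bar_lug','fork_a','rack','rails','lip_rest','stand','v_seat']:
    r=pinpoint('wrist',n);D[n]=[(x['xy'],x['p']) for x in r];print(n,[(np.round(x['xy'],1),round(x['p'],2)) for x in r[:3]])
pickle.dump((P,D),open('w1.pkl','wb'));print(P)
inc((.44,.0,.30),np.pi/2)
E
```

```text
t 1.25 p [0.1911 0.5424 0.2563] yaw 1.232 ydir [ 0.e+00  1.e-04 -1.e+00] F [-0.04 -0.97 -0.63] open 1.001 q [ 1.026  0.181  1.607  0.     1.354 -0.206]
roller_center []
bar_lug []
fork_a []
rack []
rails []
lip_rest []
stand []
v_seat []
{'intrinsics': array([[335.08885699,   0.        , 320.57572545],
       [  0.        , 335.08885699, 198.05034968],
       [  0.        ,   0.        ,   1.        ]]), 'R': array([[ 3.32092874e-01,  9.43246495e-01,  6.10537078e-04],
       [ 9.00983196e-01, -3.17404499e-01,  2.95776377e-01],
       [ 2.79183819e-01, -9.76751435e-02, -9.55257013e-01]]), 't': array([-0.57449701, -0.03912845,  0.37819093])}
inc x -42.88 y -4.37 z -41.50  ax -0.0000 ay -0.3388 az -0.0001 dist 59.83 t 1.7 open 1.001
```

View pics/w1.png

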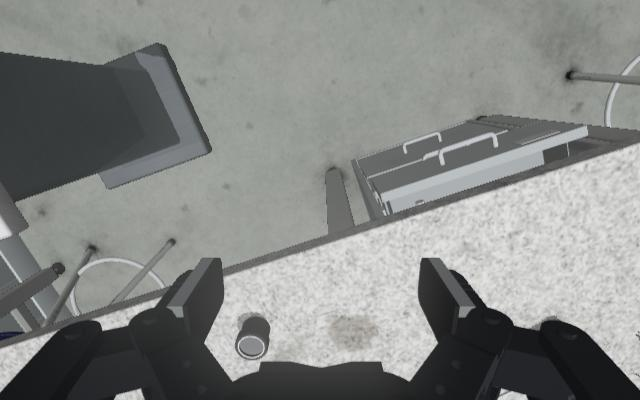

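Request:
{"name": "apply_moves", "arguments": {"increments": [{"x":-16,"y":-10,"z":-20,"ax":0,"ay":-0.17,"az":0,"grip":0},{"x":-16,"y":-10,"z":-20,"ax":0,"ay":-0.17,"az":0,"grip":0},{"x":-16,"y":-10,"z":-20,"ax":0,"ay":-0.17,"az":0,"grip":0},{"x":-16,"y":-10,"z":-20,"ax":0,"ay":-0.17,"az":0,"grip":0},{"x":-32.8,"y":-10.4,"z":-40,"ax":0,"ay":-0.339,"az":0,"grip":0},{"x":-32.8,"y":-10.4,"z":-40,"ax":0,"ay":-0.339,"az":0,"grip":0},{"x":-32.8,"y":-10.4,"z":-40,"ax":0,"ay":-0.339,"az":0,"grip":0},{"x":-32.8,"y":-10.4,"z":-40,"ax":0,"ay":-0.339,"az":0,"grip":0},{"x":-32.8,"y":-10.4,"z":-40,"ax":0,"ay":-0.339,"az":0,"grip":0},{"x":-32.8,"y":-10.4,"z":-40,"ax":0,"ay":-0.339,"az":0,"grip":0}]}}

```text
time_s: 2.95
eef_pos: [0.4604, 0.0976, 0.3603]
eef_rot: [-0.501, 0.501, 0.499, -0.499]
wrist_force: [-0.7, 0.9, -0.6]
opening: 1.004
```

```bash
cat >> h.py <<'E'
import pickle
def look(tag,names,save_img=True):
    P=vision.camera_params('wrist');im=vision.camera('wrist');save(tag,im);D={}
    for n in names:
        r=pinpoint('wrist',n);D[n]=[(x['xy'],x['p']) for x in r];print(n,[(np.round(x['xy'],1),round(x['p'],2)) for x in r[:3]])
    pickle.dump((P,D),open(tag+'.pkl','wb'))
E
python3 - <<'E'
from h import *
st();look('w1',['roller_center','bar_lug','fork','rack','rails','lip_rest','stand','v_seat'])
inc((.46,.0,.36),np.pi/2)
E
```

```text
t 2.95 p [0.4604 0.0976 0.3603] yaw 1.5664 ydir [ 0.e+00 -4.e-04 -1.e+00] F [-0.71  0.95 -0.6 ] open 1.004 q [-0.044 -0.131  1.718 -0.     1.555 -1.61 ]
roller_center [(array([267.3, 232.2]), 0.94), (array([266.3, 228. ]), 0.17)]
bar_lug [(array([264.2, 242.1]), 0.66)]
fork [(array([319. , 235.4]), 0.85)]
rack [(array([272.8, 216.8]), 0.58)]
rails [(array([121.5, 211.9]), 0.81), (array([458.9, 227. ]), 0.66)]
lip_rest [(array([ 71.8, 226.9]), 0.58), (array([461. , 226.9]), 0.32)]
stand [(array([444.2, 215.6]), 0.84)]
v_seat [(array([457.6, 224.2]), 0.69), (array([264.2, 234.4]), 0.57)]
inc x -10.08 y 0.04 z -0.08  ax 0.0002 ay 0.0017 az 0.0000 dist 10.08 t 3.4 open 1.004
```

View pics/w1.png

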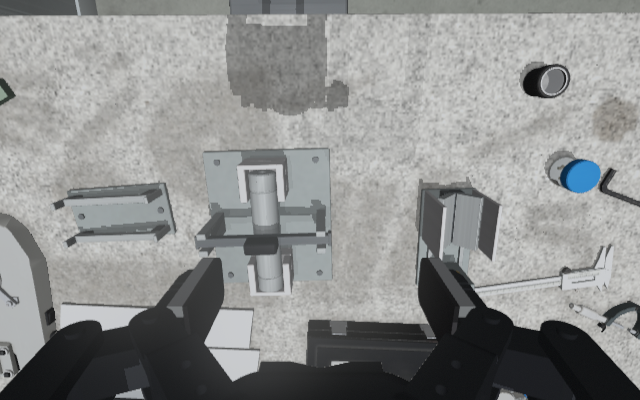

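Request:
{"name": "apply_moves", "arguments": {"increments": [{"x":-8,"y":0,"z":-8,"ax":0,"ay":0,"az":0,"grip":0},{"x":-8,"y":0,"z":-8,"ax":0,"ay":0,"az":0,"grip":0},{"x":-8,"y":0,"z":-8,"ax":0,"ay":0,"az":0,"grip":0},{"x":-8,"y":0,"z":-8,"ax":0,"ay":0,"az":0,"grip":0}]}}

```text
time_s: 3.9
eef_pos: [0.5388, 0.0215, 0.3601]
eef_rot: [0.5, -0.499, -0.5, 0.501]
wrist_force: [-0.0, -0.2, 0.3]
opening: 1.001
```

```bash
python3 - <<'E'
from h import *
st();N=['roller_center','bar_lug','fork','rack','rails','lip_rest','stand','v_seat'];look('w2',N)
P1,D1=pickle.load(open('w1.pkl','rb'));P2,D2=pickle.load(open('w2.pkl','rb'))
for n in N:
    if D1[n] and D2[n]:
        p,e=tri([ray(P1,D1[n][0][0]),ray(P2,D2[n][0][0])]);print(n,p.round(4),np.round(e,4))
E
```

```text
t 3.9 p [0.5388 0.0215 0.3601] yaw 1.5727 ydir [-8.e-04  5.e-04 -1.e+00] F [-0.05 -0.2   0.28] open 1.001 q [-0.181  0.032  1.562  0.     1.548 -1.753]
roller_center [(array([320.4, 180. ]), 0.93)]
bar_lug [(array([324.5, 183.1]), 0.87)]
fork [(array([382. , 176.7]), 0.69), (array([527.3, 168.5]), 0.59)]
rack [(array([320.6, 166.3]), 0.61)]
rails [(array([164.5, 157.3]), 0.92), (array([321.1, 177. ]), 0.45)]
lip_rest [(array([116.1, 166. ]), 0.57), (array([503.7, 168.8]), 0.48)]
stand [(array([503.4, 165.7]), 0.65)]
v_seat [(array([320.4, 177.7]), 0.54)]
roller_center [0.5751 0.0202 0.032 ] [0.0008 0.0008]
bar_lug [0.565  0.0252 0.0875] [0.0007 0.0007]
fork [0.5582 0.0947 0.0825] [0.0006 0.0006]
rack [ 0.5659  0.0217 -0.01  ] [0.0009 0.0009]
rails [ 0.5483 -0.1954  0.015 ] [0.0007 0.0007]
lip_rest [ 0.5499 -0.2316  0.068 ] [0.0013 0.0013]
stand [0.5601 0.2816 0.0064] [0.0006 0.0006]
v_seat [0.389 0.036 0.591] [0.0486 0.0486]
```

View pics/w2.png

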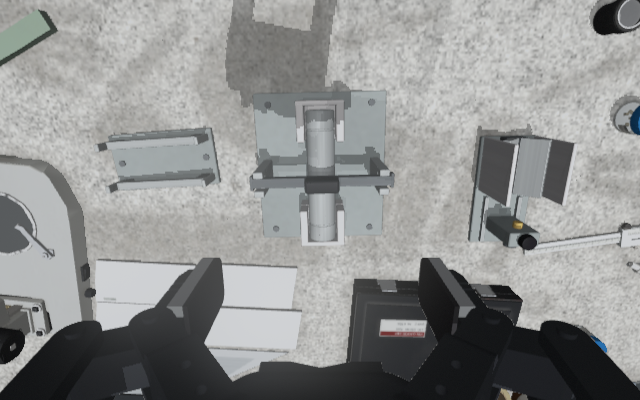

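```bash
python3 - <<'E'
import cv2
im=cv2.imread('pics/w2.png')
for n,(r0,r1,c0,c1,s) in {'c_rails':(115,205,90,230,5),'c_rack':(85,250,240,400,3.6),'c_stand':(115,255,460,590,4.2)}.items():
    c=cv2.resize(im[r0:r1,c0:c1],None,fx=s,fy=s,interpolation=cv2.INTER_CUBIC)
    for k in range(c0-c0%10+10,c1,10):
        x=int((k-c0)*s);cv2.line(c,(x,0),(x,6 if k%50 else 14),(0,0,255),1)
    for k in range(r0-r0%10+10,r1,10):
        y=int((k-r0)*s);cv2.line(c,(0,y),(6 if k%50 else 14,y),(0,0,255),1)
    cv2.imwrite('pics/%s.png'%n,c);print(c.shape)
E
```

```text
(450, 700, 3)
(594, 576, 3)
(588, 546, 3)
```

View pics/c_rails.png

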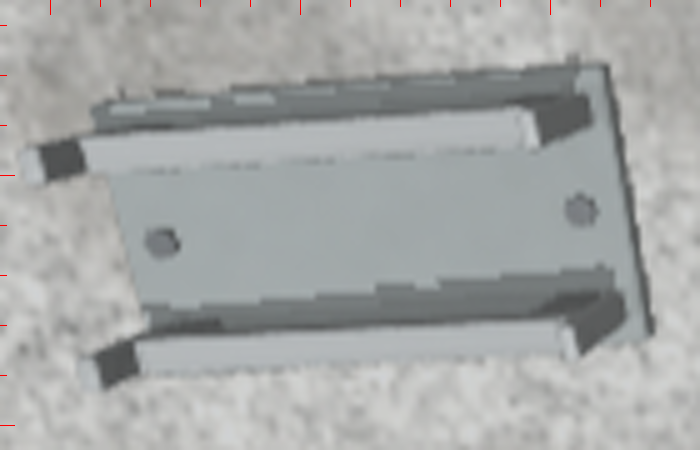

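View pics/c_rack.png

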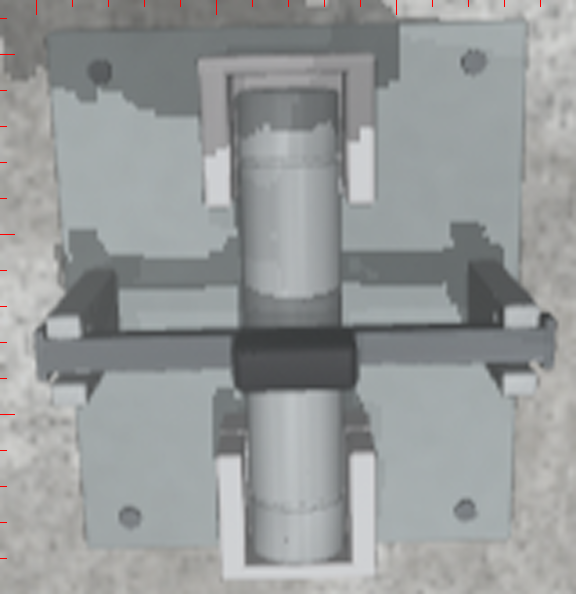

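View pics/c_stand.png

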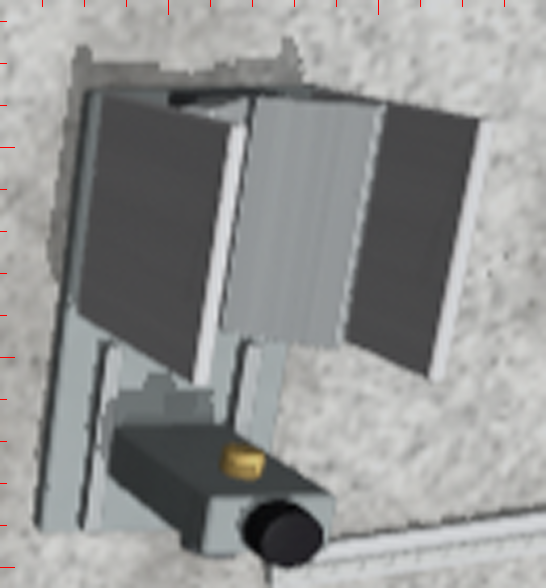

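```bash
cat > fit.py <<'E'
from h import *
from scipy.optimize import least_squares
P1,_=pickle.load(open('w1.pkl','rb'));P2,_=pickle.load(open('w2.pkl','rb'))
def fit(pts,x0,P=P2):
    def f(v):
        c,s=np.cos(v[2]),np.sin(v[2]);r=[]
        for (X,uv,m) in pts:
            W=np.array([v[0]+c*X[0]-s*X[1],v[1]+s*X[0]+c*X[1],X[2]])
            r+=list((proj(P,W)-uv)*m)
        return r
    s=least_squares(f,x0);return s.x,np.round(np.array(s.fun).reshape(-1,2),1)
C=lambda c0,r0,s:(lambda u,v:np.array([c0+u/s,r0+v/s]))
k=C(240,85,3.6);m=np.array([1,1])
rack=[((-.105,-.09,.008),k(50,30),m),((-.105,.09,.008),k(525,22),m),((.105,.09,.008),k(510,540),m),((.105,-.09,.008),k(88,546),m)]
rk,e=fit(rack,[.566,.02,0]);print('rack',rk.round(4),e.tolist())
k=C(90,115,5)
R=[((-.04,.0725,.008),k(604,68),m),((.04,.0725,.008),k(652,334),m),((-.04,-.0725,.008),k(92,105),m),((.04,-.0725,.008),k(150,335),0*m)]
rl,e=fit(R,[.549,-.195,0]);print('rails',rl.round(4),e.tolist())
k=C(460,115,4.2)
S=[((-.042,-.032,.086),k(246,126),m),((.035,-.032,.086),k(212,384),m),((-.042,.032,.086),k(480,120),m),((.035,.032,.086),k(430,378),m)]
sd,e=fit(S,[.56,.28,0]);print('stand',sd.round(4),e.tolist())
for n,uv,z in [('post top L',(205,497),.075),('post top R',(332,495),.075),('plunger tip',(228,455),.055)]:
    W=onz(P2,k(*uv),z);c,s=np.cos(sd[2]),np.sin(sd[2]);d=W[:2]-sd[:2];print(n,W.round(4),'in stand',np.round([c*d[0]+s*d[1],-s*d[0]+c*d[1]],4))
np.save('fit.npy',np.array([rk,rl,sd]))
E
python3 fit.py
```

```text
rack [0.5653 0.0223 0.0219] [[-1.3, -0.3], [1.7, -0.8], [0.4, 0.6], [-0.8, 1.1]]
rails [ 0.5532 -0.1985  0.0843] [[0.3, -1.4], [0.6, 1.6], [-0.9, -0.0], [0.0, 0.0]]
stand [0.5601 0.2854 0.0368] [[0.3, -0.3], [-0.3, 0.8], [-0.1, -0.8], [0.0, 0.5]]
post top L [0.6357 0.2656 0.075 ] in stand [ 0.0749 -0.0226]
post top R [0.635  0.3048 0.075 ] in stand [0.0756 0.0166]
plunger tip [0.6296 0.2827 0.055 ] in stand [ 0.0694 -0.0052]
```

```bash
cat > ov.py <<'E'
from h import *
import sys
rk,rl,sd=np.load('fit.npy')
def W(v,X):
    c,s=np.cos(v[2]),np.sin(v[2]);return [v[0]+c*X[0]-s*X[1],v[1]+s*X[0]+c*X[1],X[2]]
def ov(P,img,out,crop,s):
    im=cv2.imread(img);r0,r1,c0,c1=crop
    im=cv2.resize(im[r0:r1,c0:c1],None,fx=s,fy=s,interpolation=cv2.INTER_CUBIC)
    def L(v,pts,col):
        q=[tuple(int(round(a)) for a in ((proj(P,W(v,p))-[c0,r0]+0.5)*s)) for p in pts]
        for a,b in zip(q[:-1],q[1:]): cv2.line(im,a,b,col,1,cv2.LINE_AA)
    def rect(v,x0,x1,y0,y1,z,col): L(v,[(x0,y0,z),(x1,y0,z),(x1,y1,z),(x0,y1,z),(x0,y0,z)],col)
    r=(0,0,255);g=(0,255,0);b=(255,0,0);y=(0,255,255)
    rect(rk,-.105,.105,-.09,.09,.008,r)
    for sx in(-1,1):
        L(rk,[(sx*.095,-.0195,.062),(sx*.045,-.0195,.062)],g);L(rk,[(sx*.095,.0195,.062),(sx*.045,.0195,.062)],g)
    rect(rk,-.008,.008,-.02,.02,.109,y);rect(rk,-.006,.006,-.0875,.0875,.085,b)
    L(rk,[(-.085,-.018,.05),(.085,-.018,.05)],r);L(rk,[(-.085,.018,.05),(.085,.018,.05)],r)
    t=np.tan(np.radians(6))
    for cx in(-.028,.028):
        L(rl,[(cx+a,b_,.037+b_*t) for a,b_ in [(-.005,-.063),(.005,-.063),(.005,.063),(-.005,.063),(-.005,-.063)]],g)
        rect(rl,cx-.005,cx+.005,-.069,-.063,.048,y);rect(rl,cx-.005,cx+.005,.063,.069,.052,y)
    rect(rl,-.04,.04,-.0725,.0725,.008,r)
    for sy in(-1,1): L(sd,[(-.042,sy*.032,.086),(.035,sy*.032,.086)],g)
    L(sd,[(-.042,0,.0295),(.035,0,.0295)],y)
    rect(sd,.075,.075,-.02,.02,.075,y);rect(sd,-.042,.118,-.032,.032,.008,r)
    cv2.imwrite('pics/'+out,im)
if __name__=='__main__':
    P1,_=pickle.load(open('w1.pkl','rb'));P2,_=pickle.load(open('w2.pkl','rb'))
    ov(P2,'pics/w2.png','ov2.png',(80,255,90,290),3.9);ov(P2,'pics/w2.png','ov2b.png',(80,255,250,450),3.3);ov(P2,'pics/w2.png','ov2c.png',(110,255,460,600),4)
    ov(P1,'pics/w1.png','ov1.png',(140,300,40,350),2.5);ov(P1,'pics/w1.png','ov1b.png',(140,300,400,520),3.5)
    T=vision.camera_params('top');ov(T,'pics/top0.png','ovt.png',(140,220,210,420),3.7)
    S=vision.camera_params('scene');ov(S,'pics/scene0.png','ovs.png',(145,260,225,435),3.7)
E
python3 ov.py
```

```text
(no output)
```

View pics/ov2b.png

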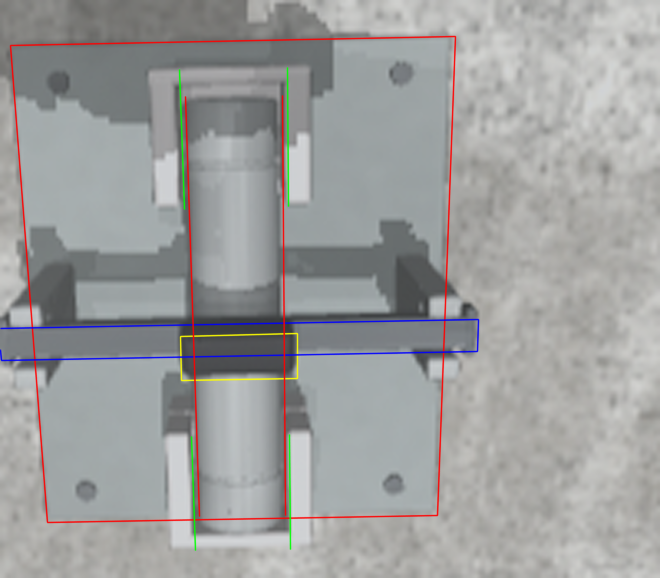

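View pics/ov1.png

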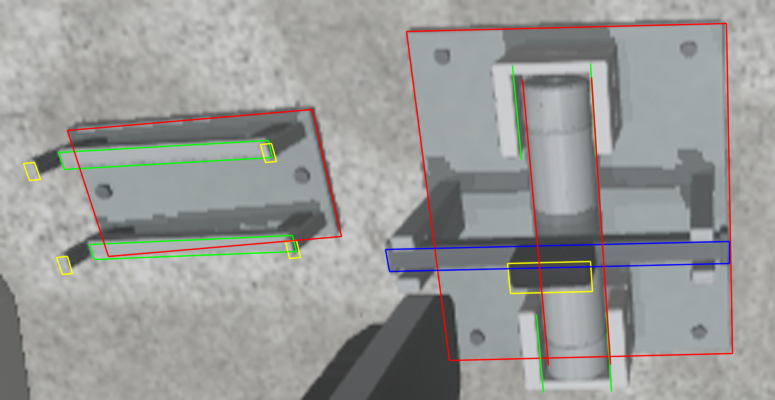

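View pics/ovs.png

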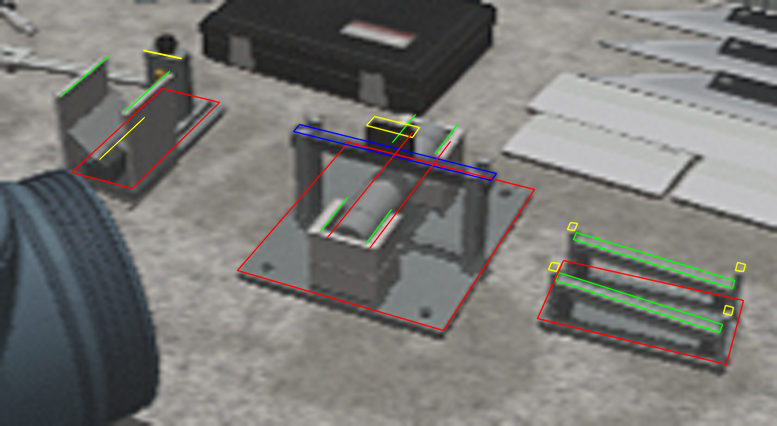

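View pics/ov2c.png

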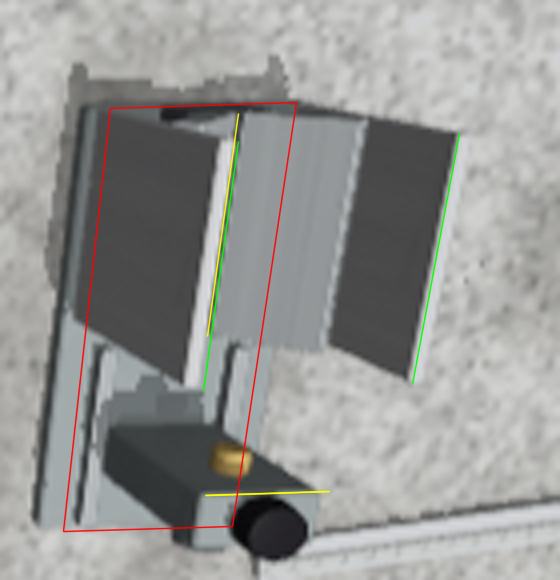

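View pics/ov2.png

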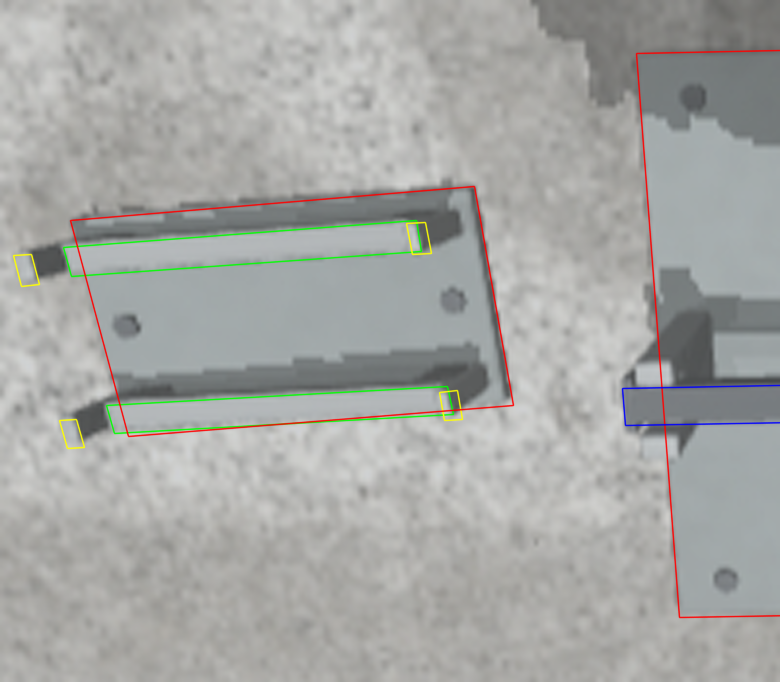

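View pics/ovt.png

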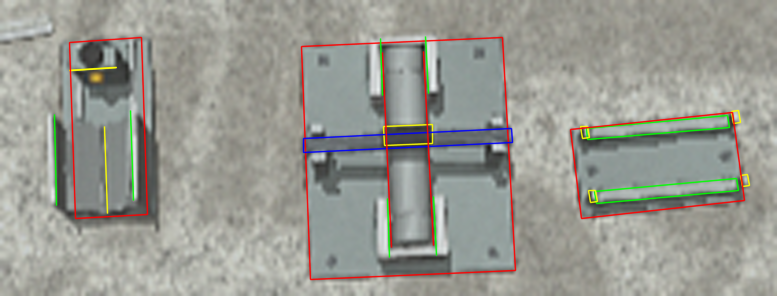

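```bash
python3 - <<'E'
from h import *
st();inc((.5653,.0223,.20),.0219)
E
```

```text
t 4.35 p [0.539  0.0213 0.3606] yaw 1.5731 ydir [ 6.e-04 -0.e+00 -1.e+00] F [-0.65 -0.06 -0.26] open 1.0 q [-0.181  0.031  1.562  0.     1.548 -1.754]
inc x 0.09 y 16.07 z -2.62  ax 0.0005 ay 1.5512 az 0.0005 dist 16.28 t 4.35 open 1.0
```

Request:
{"name": "apply_moves", "arguments": {"increments": [{"x":0,"y":8,"z":-2.6,"ax":0,"ay":1.551,"az":0,"grip":0.4},{"x":0,"y":8,"z":-2.6,"ax":0,"ay":1.551,"az":0,"grip":0.4},{"x":0,"y":8,"z":-2.6,"ax":0,"ay":1.551,"az":0,"grip":0.4},{"x":0,"y":14,"z":-2.6,"ax":0,"ay":1.551,"az":0,"grip":0.4},{"x":0,"y":14,"z":-2.6,"ax":0,"ay":1.551,"az":0,"grip":0.4},{"x":0.1,"y":16,"z":-2.6,"ax":0,"ay":1.551,"az":0,"grip":0.4},{"x":0.1,"y":16,"z":-2.6,"ax":0,"ay":1.551,"az":0,"grip":0.4},{"x":0.1,"y":16,"z":-2.6,"ax":0,"ay":1.551,"az":0,"grip":0.4},{"x":0.1,"y":16,"z":-2.6,"ax":0,"ay":1.551,"az":0,"grip":0.4},{"x":0.1,"y":16,"z":-2.6,"ax":0,"ay":1.551,"az":0,"grip":0.4}]}}

```text
time_s: 5.6
eef_pos: [0.5651, 0.0224, 0.2007]
eef_rot: [-0.707, 0.707, 0.008, -0.008]
wrist_force: [-0.7, 0.2, 0.1]
opening: 0.599
```

```bash
python3 - <<'E'
from h import *
st();look('w3',['bar_lug'])
from ov import *
P,_=pickle.load(open('w3.pkl','rb'));ov(P,'pics/w3.png','ov3.png',(0,400,0,640),1.25)
inc((.5653,.0223,.108),.0219)
E
```

```text
t 5.6 p [0.5651 0.0224 0.2007] yaw 0.0228 ydir [ 7.e-04 -1.e-04 -1.e+00] F [-0.71  0.18  0.11] open 0.599 q [-0.17   0.215  1.684  0.     1.242 -0.193]
bar_lug [(array([320.3, 209.1]), 0.94), (array([319.7,  94.1]), 0.44)]
inc x 0.01 y 9.27 z -0.01  ax 0.0001 ay 0.0015 az 0.0007 dist 9.27 t 5.7 open 0.6
```

View pics/ov3.png

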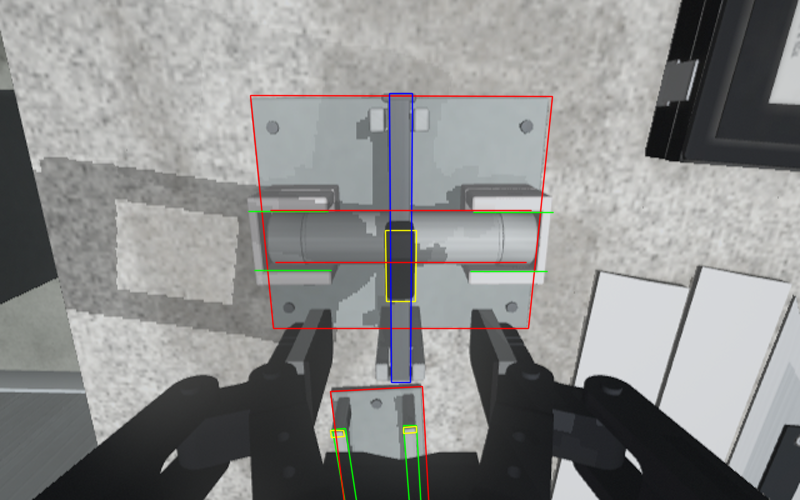

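Request:
{"name": "apply_moves", "arguments": {"increments": [{"x":0,"y":6,"z":0,"ax":0,"ay":0,"az":0,"grip":0.4},{"x":0,"y":9.5,"z":0,"ax":0,"ay":0,"az":0,"grip":0.4},{"x":0,"y":9.5,"z":0,"ax":0,"ay":0,"az":0,"grip":0.4},{"x":0,"y":9.5,"z":0,"ax":0,"ay":0,"az":0,"grip":1},{"x":0,"y":9.5,"z":0,"ax":0,"ay":0,"az":0,"grip":1},{"x":0,"y":9.5,"z":0,"ax":0,"ay":0,"az":0,"grip":1},{"x":0,"y":9.5,"z":0,"ax":0,"ay":0,"az":0,"grip":1}]}}

```text
time_s: 6.58
eef_pos: [0.5661, 0.0222, 0.108]
eef_rot: [-0.707, 0.707, 0.01, -0.007]
wrist_force: [-3.3, -1.1, 5.6]
opening: 0.172
```

```bash
python3 - <<'E'
from h import *
st()
E
```

```text
t 6.575 p [0.5661 0.0222 0.108 ] yaw 0.0238 ydir [ 3.3e-03 -9.0e-04 -1.0e+00] F [-3.29 -1.12  5.62] open 0.172 q [-0.17   0.338  1.741 -0.     1.059 -0.194]
```

Request:
{"name": "apply_moves", "arguments": {"increments": [{"x":0,"y":-3,"z":0,"ax":0,"ay":0,"az":0,"grip":1},{"x":0,"y":-7,"z":0,"ax":0,"ay":0,"az":0,"grip":1},{"x":0,"y":-7,"z":0,"ax":0,"ay":0,"az":0,"grip":1},{"x":-4,"y":-7,"z":0,"ax":0,"ay":0,"az":0,"grip":1},{"x":-9,"y":-7,"z":0,"ax":0,"ay":0,"az":0,"grip":1},{"x":-14,"y":-7,"z":0,"ax":0,"ay":0,"az":0,"grip":1},{"x":-18,"y":-7,"z":0,"ax":0,"ay":0,"az":0,"grip":1},{"x":-18,"y":-4,"z":0,"ax":0,"ay":0,"az":0,"grip":1},{"x":-18,"y":0,"z":0,"ax":0,"ay":0,"az":0,"grip":1},{"x":-18,"y":4,"z":0,"ax":0,"ay":0,"az":0,"grip":1},{"x":-18,"y":4,"z":0,"ax":0,"ay":0,"az":0,"grip":1}]}}

```text
time_s: 7.95
eef_pos: [0.3831, 0.0186, 0.0648]
eef_rot: [0.707, -0.707, -0.007, 0.01]
wrist_force: [-0.6, -0.0, -2.4]
opening: 0.175
```

```bash
python3 - <<'E'
from h import *
st()
save('s4',vision.camera('scene'))
inc((.385,.02,.036),.0219)
im=cv2.imread('pics/s4.png')[140:340,200:480];cv2.imwrite('pics/s4.png',cv2.resize(im,None,fx=2.5,fy=2.5))
E
```

```text
t 7.95 p [0.3831 0.0186 0.0648] yaw 0.0237 ydir [-0.0042  0.0012 -1.    ] F [-0.64 -0.04 -2.36] open 0.175 q [-0.264  0.052  2.206  0.     0.889 -0.287]
inc x 0.01 y 3.06 z 0.18  ax -0.0002 ay 0.0019 az -0.0005 dist 3.07 t 8.0 open 0.173
```

View pics/s4.png

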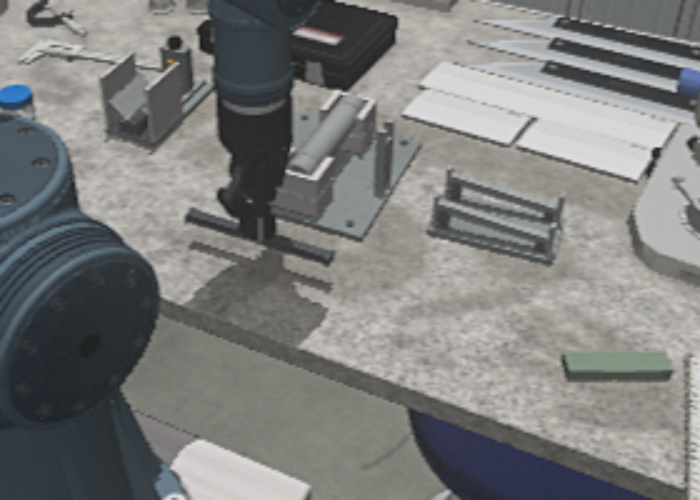

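Request:
{"name": "apply_moves", "arguments": {"increments": [{"x":0,"y":2.4,"z":0,"ax":0,"ay":0,"az":0,"grip":1},{"x":0,"y":2.8,"z":0,"ax":0,"ay":0,"az":0,"grip":1},{"x":0,"y":2.8,"z":0,"ax":0,"ay":0,"az":0,"grip":1}]}}

```text
time_s: 8.38
eef_pos: [0.3857, 0.0181, 0.0397]
eef_rot: [-0.707, 0.707, 0.009, -0.008]
wrist_force: [-0.2, 0.5, -1.7]
opening: 0.177
```

Request:
{"name": "apply_moves", "arguments": {"increments": [{"x":0,"y":0.25,"z":0,"ax":0,"ay":0,"az":0,"grip":1},{"x":0,"y":0.35,"z":0,"ax":0,"ay":0,"az":0,"grip":1},{"x":0,"y":0.35,"z":0,"ax":0,"ay":0,"az":0,"grip":1}]}}

```text
time_s: 8.75
eef_pos: [0.3859, 0.018, 0.0365]
eef_rot: [-0.707, 0.707, 0.009, -0.008]
wrist_force: [-0.7, -0.0, -1.3]
opening: 0.169
```

Request:
{"name": "apply_moves", "arguments": {"increments": [{"x":0,"y":0.15,"z":0,"ax":0,"ay":0,"az":0,"grip":1},{"x":0,"y":0.15,"z":0,"ax":0,"ay":0,"az":0,"grip":0.5},{"x":0,"y":0.15,"z":0,"ax":0,"ay":0,"az":0,"grip":0.4},{"x":0,"y":0.15,"z":0,"ax":0,"ay":0,"az":0,"grip":0.4},{"x":0,"y":-4,"z":0,"ax":0,"ay":0,"az":0,"grip":0.3},{"x":0,"y":-10,"z":0,"ax":0,"ay":0,"az":0,"grip":0.3},{"x":2,"y":-16,"z":0,"ax":0,"ay":-0.2,"az":0,"grip":0.3},{"x":8,"y":-18,"z":0,"ax":0,"ay":-0.4,"az":0,"grip":0.3},{"x":12,"y":-18,"z":0,"ax":0,"ay":-0.6,"az":0,"grip":0.3},{"x":15,"y":-18,"z":0,"ax":0,"ay":-0.8,"az":0,"grip":0.3},{"x":15,"y":-18,"z":0,"ax":0,"ay":-1.0,"az":0,"grip":0.3},{"x":15,"y":-18,"z":0,"ax":0,"ay":-1.2,"az":0,"grip":0.3}]}}

```text
time_s: 10.25
eef_pos: [0.5357, 0.0217, 0.2161]
eef_rot: [-0.592, 0.592, 0.386, -0.386]
wrist_force: [-0.4, 0.3, -0.8]
opening: 0.705
```

```bash
python3 - <<'E'
from h import *
st()
inc((.5653,.0223,.20),.0219+np.pi/2)
save('s5',vision.camera('scene'))
im=cv2.imread('pics/s5.png')[140:340,200:480];cv2.imwrite('pics/s5.png',cv2.resize(im,None,fx=2.5,fy=2.5))
E
```

```text
t 10.25 p [0.5357 0.0217 0.2161] yaw 1.1552 ydir [ 3.e-04 -1.e-04 -1.e+00] F [-0.41  0.28 -0.75] open 0.705 q [-0.181  0.134  1.745 -0.     1.262 -1.336]
inc x 1.25 y 1.61 z -2.68  ax 0.0004 ay -0.4375 az -0.0001 dist 3.37 t 10.25 open 0.705
```

View pics/s5.png

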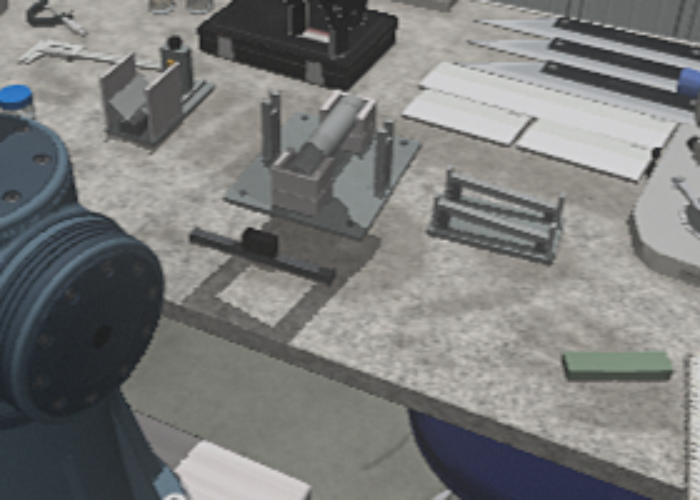

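Request:
{"name": "apply_moves", "arguments": {"increments": [{"x":1.25,"y":1.6,"z":-2.7,"ax":0,"ay":-0.437,"az":0,"grip":0.3},{"x":1.25,"y":1.6,"z":-2.7,"ax":0,"ay":-0.437,"az":0,"grip":0.3},{"x":1.25,"y":1.6,"z":-2.7,"ax":0,"ay":-0.437,"az":0,"grip":0.3},{"x":1.25,"y":1.6,"z":-2.7,"ax":0,"ay":-0.437,"az":0,"grip":0.3}]}}

```text
time_s: 10.8
eef_pos: [0.5652, 0.0225, 0.2]
eef_rot: [-0.493, 0.494, 0.506, -0.506]
wrist_force: [0.4, -0.5, 0.1]
opening: 0.699
```

```bash
python3 - <<'E'
from h import *
st();look('w4',['roller_center'])
from ov import *
P,_=pickle.load(open('w4.pkl','rb'));ov(P,'pics/w4.png','ov4.png',(0,400,0,640),1.25)
inc((.5653,.0223,.057),.0219+np.pi/2)
E
```

```text
t 10.8 p [0.5652 0.0225 0.2   ] yaw 1.5968 ydir [ 1.e-04 -1.e-04 -1.e+00] F [ 0.43 -0.54  0.11] open 0.699 q [-0.17   0.216  1.684 -0.     1.241 -1.767]
roller_center [(array([319.4, 190.9]), 0.96)]
inc x -0.02 y 14.33 z 0.00  ax 0.0005 ay 0.0041 az -0.0002 dist 14.33 t 10.9 open 0.7
```

View pics/ov4.png

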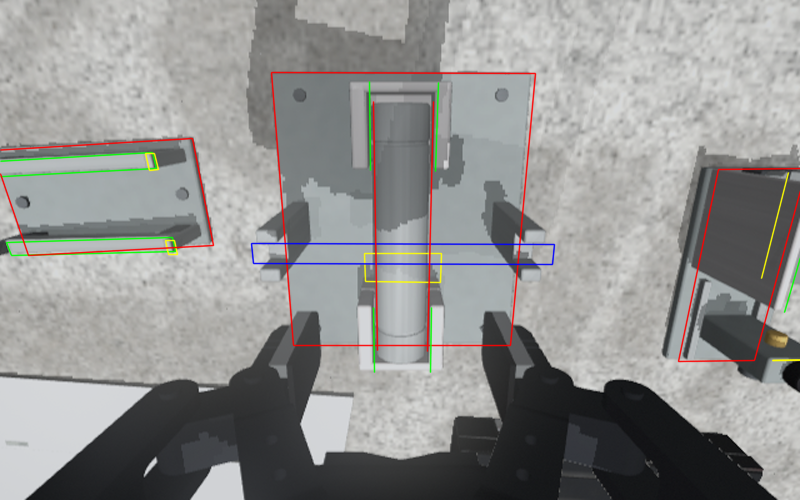

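Request:
{"name": "apply_moves", "arguments": {"increments": [{"x":0,"y":6,"z":0,"ax":0,"ay":0,"az":0,"grip":0.3},{"x":0,"y":12,"z":0,"ax":0,"ay":0,"az":0,"grip":0.3},{"x":0,"y":14.8,"z":0,"ax":0,"ay":0,"az":0,"grip":0.3},{"x":0,"y":14.8,"z":0,"ax":0,"ay":0,"az":0,"grip":0.3},{"x":0,"y":14.8,"z":0,"ax":0,"ay":0,"az":0,"grip":1},{"x":0,"y":14.8,"z":0,"ax":0,"ay":0,"az":0,"grip":1},{"x":0,"y":14.8,"z":0,"ax":0,"ay":0,"az":0,"grip":1},{"x":0,"y":14.8,"z":0,"ax":0,"ay":0,"az":0,"grip":1}]}}

```text
time_s: 11.9
eef_pos: [0.5669, 0.0222, 0.0545]
eef_rot: [-0.492, 0.495, 0.507, -0.506]
wrist_force: [-1.0, -0.9, 6.0]
opening: 0.408
```

```bash
python3 - <<'E'
from h import *
st();
E
```

```text
t 11.9 p [0.5669 0.0222 0.0545] yaw 1.5966 ydir [ 4.4e-03 -8.0e-04 -1.0e+00] F [-0.95 -0.93  6.03] open 0.408 q [-0.17   0.425  1.755 -0.     0.958 -1.766]
```

Request:
{"name": "apply_moves", "arguments": {"increments": [{"x":0,"y":-2,"z":0,"ax":0,"ay":0,"az":0,"grip":1},{"x":0,"y":-5,"z":0,"ax":0,"ay":0,"az":0,"grip":1},{"x":0,"y":-10.5,"z":0,"ax":0,"ay":0,"az":0,"grip":1},{"x":0,"y":-10.5,"z":0,"ax":0,"ay":0,"az":0,"grip":1},{"x":0,"y":-10.5,"z":0,"ax":0,"ay":0,"az":0,"grip":1}]}}

```text
time_s: 12.52
eef_pos: [0.5657, 0.0224, 0.1587]
eef_rot: [-0.493, 0.495, 0.507, -0.506]
wrist_force: [-0.5, 0.3, -4.7]
opening: 0.399
```

```bash
python3 - <<'E'
from h import *
st();look('w5',['roller_center']);inc((.5567+.0016,-.2403,.14),.0843+np.pi/2)
E
```

```text
t 12.525 p [0.5657 0.0224 0.1587] yaw 1.5965 ydir [ 3.2e-03 -7.0e-04 -1.0e+00] F [-0.53  0.26 -4.73] open 0.399 q [-0.17   0.266  1.715 -0.     1.157 -1.766]
roller_center [(array([322.8, 282.5]), 0.72), (array([320.2, 262.1]), 0.54)]
inc x -26.26 y 1.74 z 1.33  ax 0.0004 ay -0.0586 az -0.0001 dist 26.35 t 12.625 open 0.4
```

View pics/w5.png

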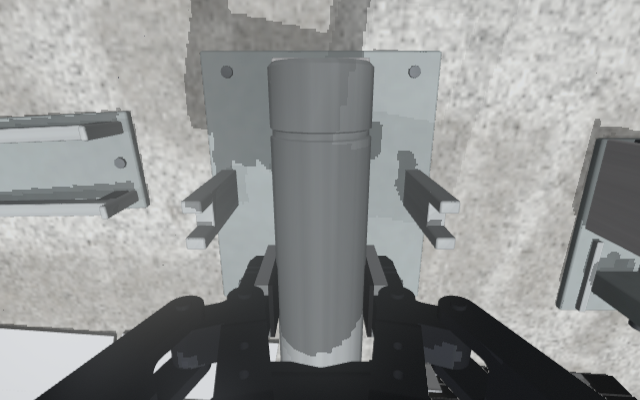

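Request:
{"name": "apply_moves", "arguments": {"increments": [{"x":-5,"y":0,"z":0.3,"ax":0,"ay":0,"az":0,"grip":1},{"x":-11,"y":0,"z":0.6,"ax":0,"ay":-0.03,"az":0,"grip":1},{"x":-17,"y":0,"z":0.9,"ax":0,"ay":-0.0586,"az":0,"grip":1},{"x":-22,"y":1,"z":1.1,"ax":0,"ay":-0.0586,"az":0,"grip":1},{"x":-26.3,"y":4,"z":1.3,"ax":0,"ay":-0.0586,"az":0,"grip":1},{"x":-26.3,"y":7,"z":1.3,"ax":0,"ay":-0.0586,"az":0,"grip":1},{"x":-26.3,"y":7,"z":1.3,"ax":0,"ay":-0.0586,"az":0,"grip":1}]}}

```text
time_s: 13.5
eef_pos: [0.5551, -0.2391, 0.0824]
eef_rot: [0.482, -0.475, -0.52, 0.521]
wrist_force: [0.0, 0.2, -4.5]
opening: 0.402
```

```bash
python3 - <<'E'
from h import *
st();inc((.5567+.0016,-.2403,.0565),.0843+np.pi/2)
P=vision.camera_params('wrist');save('w6',vision.camera('wrist'))
from ov import *
ov(P,'pics/w6.png','ov6.png',(0,400,0,640),1.25)
save('s6',vision.camera('scene'))
ov(vision.camera_params('scene'),'pics/s6.png','s6.png',(180,280,350,470),5)
E
```

```text
t 13.5 p [ 0.5551 -0.2391  0.0824] yaw 1.6537 ydir [-0.008   0.0058 -1.    ] F [ 0.01  0.16 -4.45] open 0.402 q [-0.603  0.455  1.638  0.     1.058 -2.257]
inc x -0.16 y 2.59 z -0.32  ax -0.0074 ay -0.0014 az 0.0064 dist 2.62 t 13.5 open 0.402
```

View pics/ov6.png

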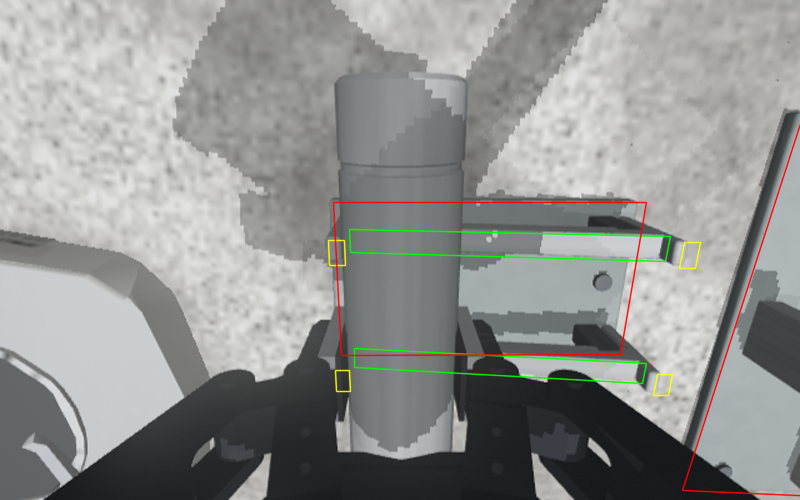

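View pics/s6.png

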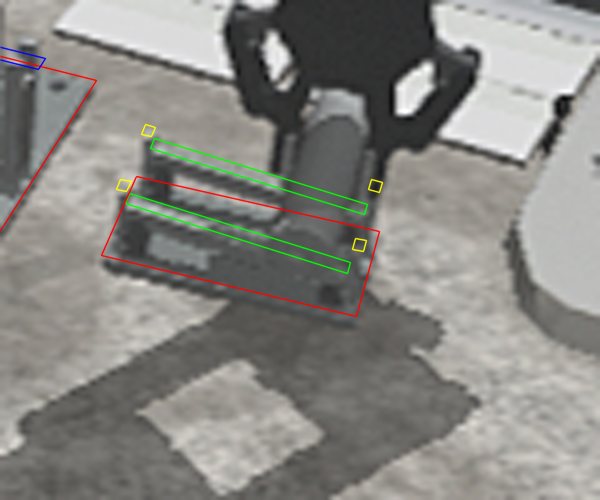

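```bash
python3 - <<'E'
from h import *
st()
P=vision.camera_params('wrist');save('w7',vision.camera('wrist'))
from ov import *
ov(P,'pics/w7.png','ov7.png',(150,310,250,570),2.5)
cv2.imwrite('pics/w7c.png',cv2.resize(cv2.imread('pics/w7.png')[150:310,250:570],None,fx=2.5,fy=2.5))
st();inc((.5567+.0016,-.2403,.0565),.0843+np.pi/2)
E
```

```text
t 13.6 p [ 0.5581 -0.2399  0.0865] yaw 1.6554 ydir [-0.0016  0.0013 -1.    ] F [ 0.02 -0.37 -2.99] open 0.4 q [-0.601  0.45   1.635  0.     1.059 -2.257]
t 13.65 p [ 0.559  -0.2402  0.0877] yaw 1.6559 ydir [ 5.e-04 -1.e-04 -1.e+00] F [ 0.27  0.01 -3.79] open 0.403 q [-0.601  0.449  1.634  0.     1.058 -2.257]
inc x 0.00 y 3.12 z 0.07  ax 0.0005 ay 0.0008 az -0.0002 dist 3.12 t 13.65 open 0.403
```

View pics/ov7.png

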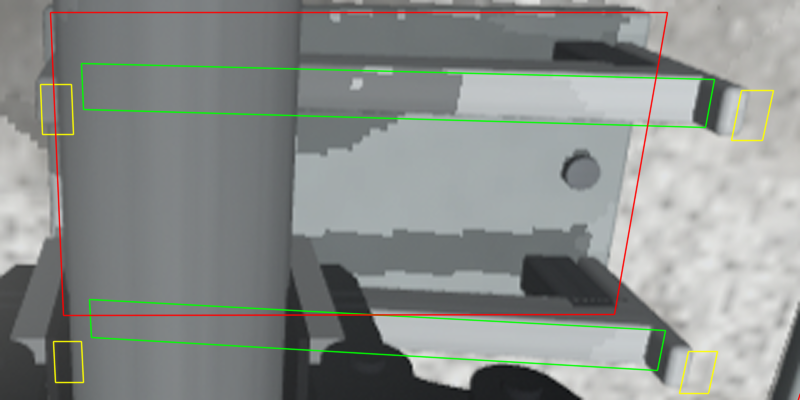

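View pics/w7c.png

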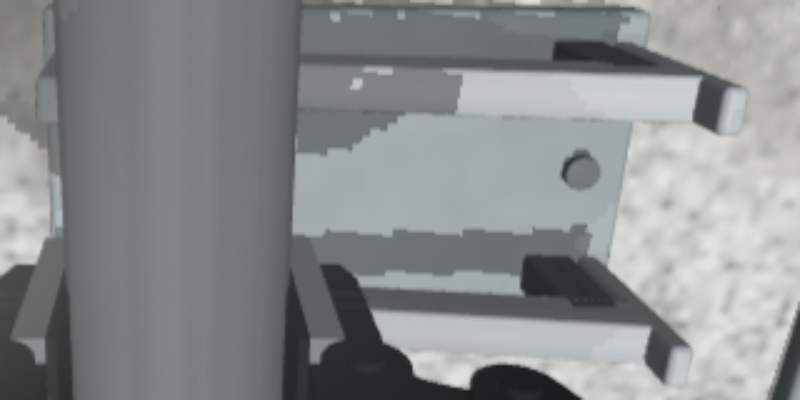

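Request:
{"name": "apply_moves", "arguments": {"increments": [{"x":0,"y":2.0,"z":0,"ax":0,"ay":0,"az":0,"grip":1},{"x":0,"y":2.9,"z":0,"ax":0,"ay":0,"az":0,"grip":1},{"x":0,"y":2.9,"z":0,"ax":0,"ay":0,"az":0,"grip":1}]}}

```text
time_s: 14.02
eef_pos: [0.5582, -0.2394, 0.0574]
eef_rot: [0.479, -0.477, -0.521, 0.521]
wrist_force: [0.2, -0.0, -4.8]
opening: 0.406
```

```bash
python3 - <<'E'
from h import *
save('w8',vision.camera('wrist'));st()
save('s8',vision.camera('scene'))
im=cv2.imread('pics/s8.png')[190:270,360:460];cv2.imwrite('pics/s8.png',cv2.resize(im,None,fx=6,fy=6,interpolation=cv2.INTER_CUBIC))
E
```

```text
t 14.075 p [ 0.5587 -0.2398  0.0581] yaw 1.6562 ydir [-5.e-04  5.e-04 -1.e+00] F [ 0.74 -0.47 -4.45] open 0.403 q [-0.601  0.493  1.641  0.     1.007 -2.257]
```

View pics/w8.png

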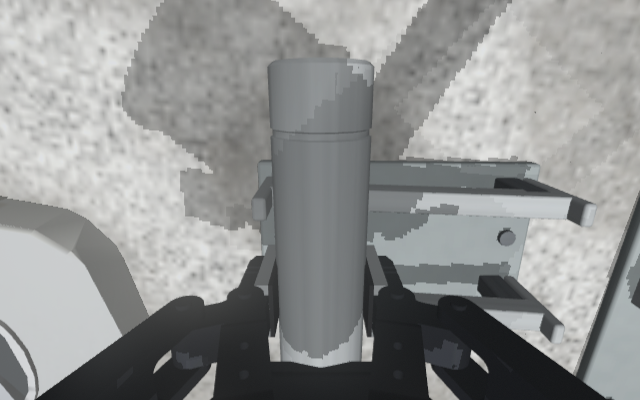

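View pics/s8.png

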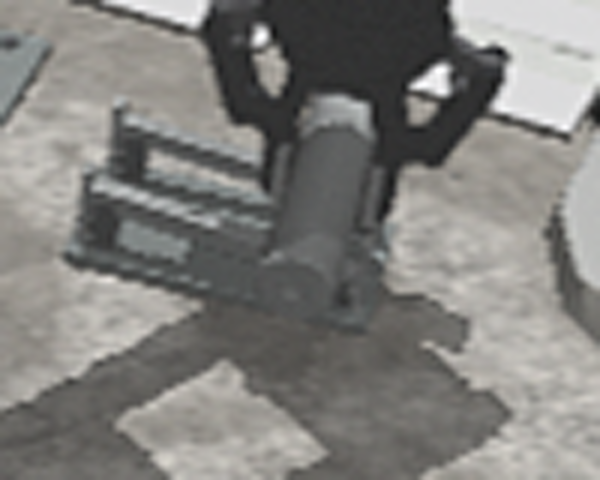

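Request:
{"name": "apply_moves", "arguments": {"increments": [{"x":0,"y":0.2,"z":0,"ax":0,"ay":0,"az":0,"grip":1},{"x":0,"y":0.3,"z":0,"ax":0,"ay":0,"az":0,"grip":1},{"x":0,"y":0.3,"z":0,"ax":0,"ay":0,"az":0,"grip":1}]}}

```text
time_s: 14.5
eef_pos: [0.5591, -0.2402, 0.0558]
eef_rot: [-0.478, 0.478, 0.521, -0.521]
wrist_force: [-0.6, -0.5, -3.7]
opening: 0.4
```

Request:
{"name": "apply_moves", "arguments": {"increments": [{"x":0,"y":0.15,"z":0,"ax":0,"ay":0,"az":0,"grip":1},{"x":0,"y":0.2,"z":0,"ax":0,"ay":0,"az":0,"grip":1},{"x":0,"y":0.2,"z":0,"ax":0,"ay":0,"az":0,"grip":1}]}}

```text
time_s: 14.88
eef_pos: [0.5593, -0.2403, 0.0551]
eef_rot: [-0.478, 0.478, 0.521, -0.521]
wrist_force: [-3.1, 1.4, 4.9]
opening: 0.402
```

Request:
{"name": "apply_moves", "arguments": {"increments": [{"x":0,"y":0.0,"z":0,"ax":0,"ay":0,"az":0,"grip":1},{"x":0,"y":-0.05,"z":0,"ax":0,"ay":0,"az":0,"grip":0.25},{"x":0,"y":-0.05,"z":0,"ax":0,"ay":0,"az":0,"grip":0.25},{"x":0,"y":-0.05,"z":0,"ax":0,"ay":0,"az":0,"grip":0.25},{"x":0,"y":-0.05,"z":0,"ax":0,"ay":0,"az":0,"grip":0.25},{"x":0,"y":-0.05,"z":0,"ax":0,"ay":0,"az":0,"grip":0.25}]}}

```text
time_s: 15.62
eef_pos: [0.5593, -0.2403, 0.0555]
eef_rot: [-0.478, 0.478, 0.521, -0.521]
wrist_force: [-0.5, 0.0, 0.2]
opening: 0.747
```

```bash
python3 - <<'E'
from h import *
save('w9',vision.camera('wrist'));st()
save('s9',vision.camera('scene'))
im=cv2.imread('pics/s9.png')[190:270,360:460];cv2.imwrite('pics/s9.png',cv2.resize(im,None,fx=6,fy=6,interpolation=cv2.INTER_CUBIC))
E
```

```text
t 15.675 p [ 0.5593 -0.2404  0.0556] yaw 1.6562 ydir [ 7.e-04 -5.e-04 -1.e+00] F [-0.55 -0.75 -0.49] open 0.75 q [-0.601  0.498  1.641  0.     1.002 -2.257]
```

View pics/w9.png

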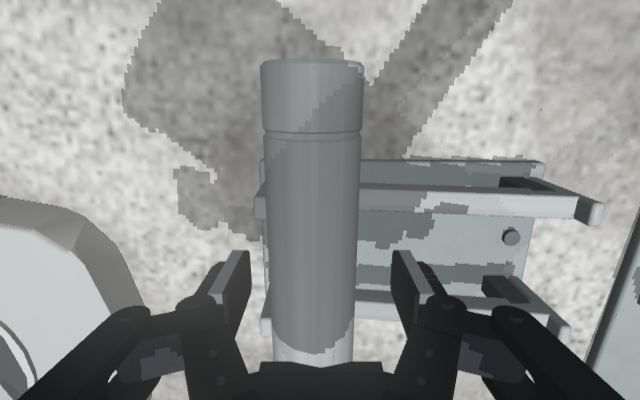

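View pics/s9.png

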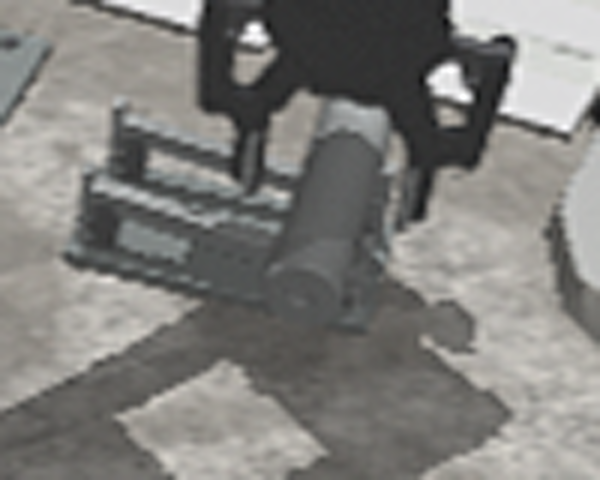

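Request:
{"name": "apply_moves", "arguments": {"increments": [{"x":0,"y":-3,"z":0,"ax":0,"ay":0,"az":0,"grip":0.25},{"x":0,"y":-8,"z":0,"ax":0,"ay":0,"az":0,"grip":0.25},{"x":0,"y":-14,"z":0,"ax":0,"ay":0,"az":0,"grip":0.25},{"x":0,"y":-14,"z":0,"ax":0,"ay":0,"az":0,"grip":0.25},{"x":0,"y":-14,"z":0,"ax":0,"ay":0,"az":0,"grip":0.25}]}}

```text
time_s: 16.35
eef_pos: [0.559, -0.2401, 0.1954]
eef_rot: [-0.478, 0.478, 0.521, -0.521]
wrist_force: [-0.2, 0.9, -0.1]
opening: 0.751
```

```bash
python3 - <<'E'
from h import *
st();look('w10',['roller_center','lip_rest'])
r=regions_of('wrist','roller');print([(x['p'],x['rect']) for x in r[:2]])
import pickle;pickle.dump(r[0]['mask'] if r else None,open('m10.pkl','wb'))
st()
from ov import *
P,_=pickle.load(open('w10.pkl','rb'));ov(P,'pics/w10.png','ov10.png',(80,330,180,520),2.3)
E
```

```text
t 16.35 p [ 0.559  -0.2401  0.1954] yaw 1.6562 ydir [ 8.e-04 -4.e-04 -1.e+00] F [-0.19  0.85 -0.1 ] open 0.751 q [-0.601  0.311  1.576  0.     1.254 -2.257]
roller_center [(array([315.2, 191.2]), 0.88)]
lip_rest []
[(0.96, [317.4, 185.1, 49.3, 216.1]), (0.27, [555.1, 207.6, 165.6, 242.8])]
t 16.55 p [ 0.5583 -0.2397  0.1936] yaw 1.6561 ydir [-0.0021  0.0015 -1.    ] F [ 0.89  1.35 -0.07] open 0.75 q [-0.601  0.314  1.577  0.     1.254 -2.257]
```

View pics/ov10.png

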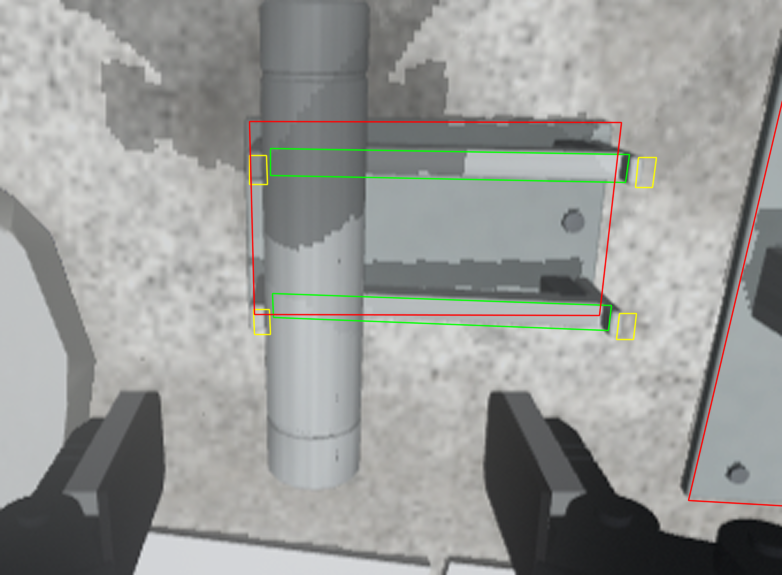

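View pics/w10.png

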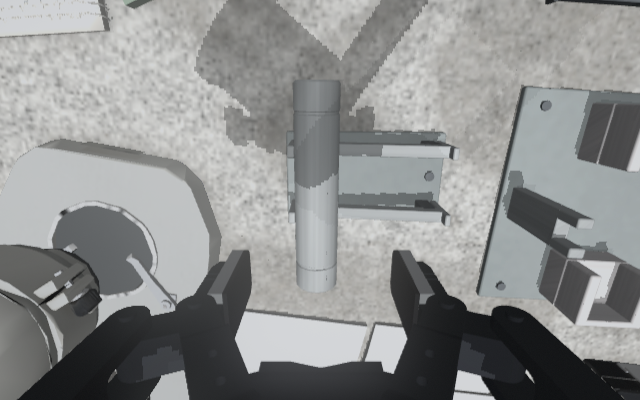

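```bash
python3 - <<'E'
from h import *
P,_=pickle.load(open('w10.pkl','rb'))
m=pickle.load(open('m10.pkl','rb'))
for r in (100,140,180,220,250,280):
    c=np.where(m[r])[0];print(r,c.min(),c.max(),onz(P,((c.min()+c.max())/2,r),.0505).round(4))
rr=np.where(m.any(1))[0];print(rr.min(),rr.max(),onz(P,(317.5,rr.min()),.05),onz(P,(316.5,rr.max()),.055))
P5,_=pickle.load(open('w5.pkl','rb'))
# check hand-eye: roller held in gripper in w5, edges 
g=cv2.imread('pics/w5.png',0)
print(proj(P5,[.5657,.0224,.1587-.0045]))
E
```

```text
100 293 339 [ 0.4888 -0.2506  0.0505]
140 294 338 [ 0.5185 -0.2481  0.0505]
180 295 338 [ 0.5504 -0.2451  0.0505]
220 295 337 [ 0.5847 -0.2427  0.0505]
250 296 336 [ 0.6121 -0.2405  0.0505]
280 296 335 [ 0.6413 -0.2385  0.0505]
79 293 [ 0.47392577 -0.25068033  0.05      ] [ 0.65146632 -0.2367545   0.055     ]
[322.75391409 284.52382162]
```

```bash
python3 - <<'E'
from h import *
st();inc((.5008,-.2492,.12),1.652);inc((.5008,-.2492,.053),1.652)
E
```

```text
t 16.55 p [ 0.5583 -0.2397  0.1936] yaw 1.6561 ydir [-0.0021  0.0015 -1.    ] F [ 0.89  1.35 -0.07] open 0.75 q [-0.601  0.314  1.577  0.     1.254 -2.257]
inc x -0.47 y 7.37 z 5.79  ax -0.0020 ay 0.0041 az 0.0016 dist 9.38 t 16.55 open 0.75
inc x -0.48 y 14.07 z 5.78  ax -0.0020 ay 0.0041 az 0.0016 dist 15.22 t 16.55 open 0.75
```

Request:
{"name": "apply_moves", "arguments": {"increments": [{"x":-0.47,"y":2,"z":4,"ax":-0.002,"ay":0.004,"az":0.0016,"grip":0.3},{"x":-0.47,"y":5,"z":5.8,"ax":-0.002,"ay":0.004,"az":0.0016,"grip":0.3},{"x":-0.47,"y":7.4,"z":5.8,"ax":-0.002,"ay":0.004,"az":0.0016,"grip":0.3},{"x":-0.47,"y":7.4,"z":5.8,"ax":-0.002,"ay":0.004,"az":0.0016,"grip":0.3}]}}

```text
time_s: 17.05
eef_pos: [0.4988, -0.2479, 0.1168]
eef_rot: [0.482, -0.477, -0.52, 0.52]
wrist_force: [-0.1, -0.4, 0.3]
opening: 0.699
```

```bash
python3 - <<'E'
from h import *
st();look('w11',[]);inc((.5008,-.2492,.053),1.652)
P,_=pickle.load(open('w11.pkl','rb'))
E
```

```text
t 17.05 p [ 0.4988 -0.2479  0.1168] yaw 1.6517 ydir [-0.0048  0.0039 -1.    ] F [-0.12 -0.43  0.34] open 0.699 q [-0.674  0.311  1.755  0.     1.082 -2.326]
inc x -0.07 y 6.54 z -0.09  ax -0.0023 ay -0.0000 az 0.0022 dist 6.54 t 17.1 open 0.702
```

View pics/w11.png

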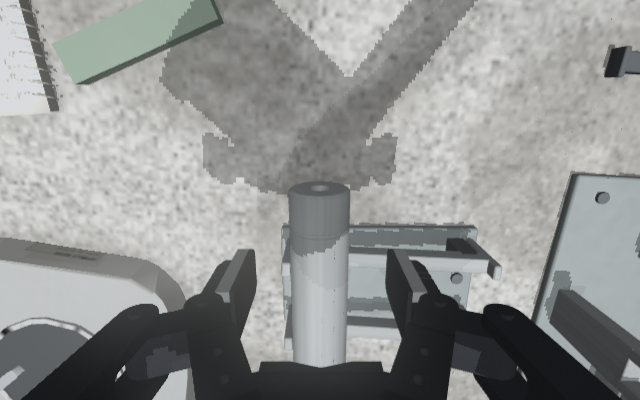

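Request:
{"name": "apply_moves", "arguments": {"increments": [{"x":-0.07,"y":4,"z":-0.1,"ax":-0.002,"ay":0,"az":0.002,"grip":0.3},{"x":-0.07,"y":6.4,"z":-0.1,"ax":-0.002,"ay":0,"az":0.002,"grip":0.3},{"x":-0.07,"y":6.4,"z":-0.1,"ax":-0.002,"ay":0,"az":0.002,"grip":0.3},{"x":-0.07,"y":6.4,"z":-0.1,"ax":-0.002,"ay":0,"az":0.002,"grip":1},{"x":-0.07,"y":6.4,"z":-0.1,"ax":-0.002,"ay":0,"az":0.002,"grip":1},{"x":-0.07,"y":6.4,"z":-0.1,"ax":-0.002,"ay":0,"az":0.002,"grip":1},{"x":-0.07,"y":6.4,"z":-0.1,"ax":-0.002,"ay":0,"az":0.002,"grip":1}]}}

```text
time_s: 17.98
eef_pos: [0.5017, -0.249, 0.0564]
eef_rot: [-0.479, 0.48, 0.52, -0.52]
wrist_force: [-2.0, 4.3, 6.2]
opening: 0.402
```

Request:
{"name": "apply_moves", "arguments": {"increments": [{"x":0,"y":-0.5,"z":0,"ax":0,"ay":0,"az":0,"grip":1},{"x":0,"y":-2,"z":0,"ax":0,"ay":0,"az":0,"grip":1},{"x":0,"y":-4,"z":0,"ax":0,"ay":0,"az":0,"grip":1},{"x":0,"y":-4,"z":0,"ax":0,"ay":0,"az":0,"grip":1}]}}

```text
time_s: 18.48
eef_pos: [0.503, -0.2502, 0.0989]
eef_rot: [-0.477, 0.481, 0.52, -0.52]
wrist_force: [-0.2, 0.7, -4.8]
opening: 0.398
```

```bash
python3 - <<'E'
from h import *
st();save('w12',vision.camera('wrist'))
save('s12',vision.camera('scene'))
im=cv2.imread('pics/s12.png')[170:270,340:460];cv2.imwrite('pics/s12.png',cv2.resize(im,None,fx=5,fy=5,interpolation=cv2.INTER_CUBIC))
E
```

```text
t 18.475 p [ 0.503  -0.2502  0.0989] yaw 1.6524 ydir [ 0.0049 -0.0033 -1.    ] F [-0.23  0.68 -4.8 ] open 0.398 q [-6.730e-01  3.410e-01  1.759e+00  1.000e-03  1.036e+00 -2.326e+00]
```

View pics/w12.png

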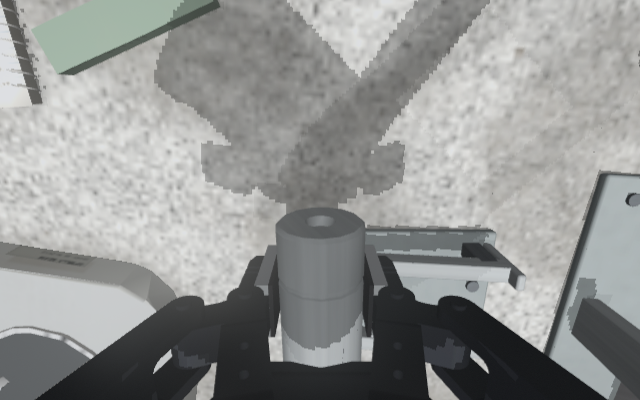

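View pics/s12.png

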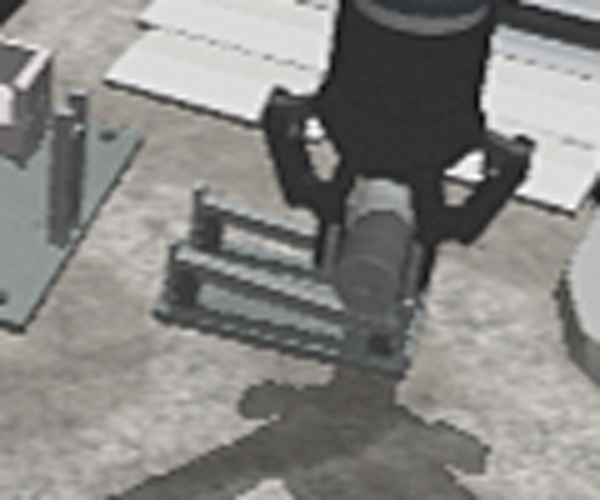

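```bash
python3 - <<'E'
from h import *
inc((.503,-.25,.19),1.652);inc((.471,.02,.19),1.63);inc((.4712,.2821,.18),1.6076)
E
```

```text
inc x -0.11 y -9.34 z -0.14  ax 0.0015 ay 0.0003 az -0.0007 dist 9.34 t 18.575 open 0.405
inc x 27.07 y -9.36 z 0.85  ax 0.0016 ay 0.0223 az -0.0007 dist 28.65 t 18.575 open 0.405
inc x 53.19 y -8.37 z -1.31  ax 0.0016 ay 0.0447 az -0.0007 dist 53.86 t 18.575 open 0.405
```

Request:
{"name": "apply_moves", "arguments": {"increments": [{"x":0,"y":-4,"z":0,"ax":0.0015,"ay":0,"az":-0.0007,"grip":1},{"x":2,"y":-8,"z":0,"ax":0.0015,"ay":0,"az":-0.0007,"grip":1},{"x":6,"y":-9.3,"z":0.2,"ax":0.0015,"ay":0.005,"az":-0.0007,"grip":1},{"x":11,"y":-9.3,"z":0.4,"ax":0.0015,"ay":0.01,"az":-0.0007,"grip":1},{"x":16,"y":-9.3,"z":0.5,"ax":0.0015,"ay":0.015,"az":-0.0007,"grip":1},{"x":21,"y":-9.3,"z":0.6,"ax":0.0015,"ay":0.02,"az":-0.0007,"grip":1},{"x":26,"y":-9.3,"z":0.8,"ax":0.0015,"ay":0.022,"az":-0.0007,"grip":1},{"x":31,"y":-9.3,"z":0.6,"ax":0.0015,"ay":0.026,"az":-0.0007,"grip":1},{"x":36,"y":-9.3,"z":0.3,"ax":0.0015,"ay":0.03,"az":-0.0007,"grip":1},{"x":41,"y":-9.2,"z":-0.1,"ax":0.0015,"ay":0.035,"az":-0.0007,"grip":1},{"x":45,"y":-9,"z":-0.5,"ax":0.0015,"ay":0.04,"az":-0.0007,"grip":1},{"x":48,"y":-8.6,"z":-0.9,"ax":0.0015,"ay":0.0447,"az":-0.0007,"grip":1}]}}

```text
time_s: 20.08
eef_pos: [0.4704, 0.2318, 0.1813]
eef_rot: [0.491, -0.49, -0.509, 0.51]
wrist_force: [1.3, -0.3, -4.5]
opening: 0.403
```

```bash
python3 - <<'E'
from h import *
st();look('w13',['v_seat','stand']);st()
from ov import *
P,_=pickle.load(open('w13.pkl','rb'));ov(P,'pics/w13.png','ov13.png',(0,400,0,640),1.25)
inc((.4712,.2821,.18),1.6076)
E
```

```text
t 20.075 p [0.4704 0.2318 0.1813] yaw 1.6087 ydir [-1.6e-03 -1.0e-04 -1.0e+00] F [ 1.35 -0.33 -4.55] open 0.403 q [ 0.231  0.151  1.802  0.     1.19  -1.378]
v_seat []
stand []
t 20.225 p [0.4702 0.231  0.1809] yaw 1.6102 ydir [-2.6e-03 -5.0e-04 -1.0e+00] F [-0.71 -0.12 -6.31] open 0.399 q [ 0.23   0.151  1.803  0.     1.19  -1.38 ]
inc x 5.10 y 0.09 z -0.30  ax -0.0026 ay 0.0026 az -0.0004 dist 5.11 t 20.225 open 0.399
```

View pics/ov13.png

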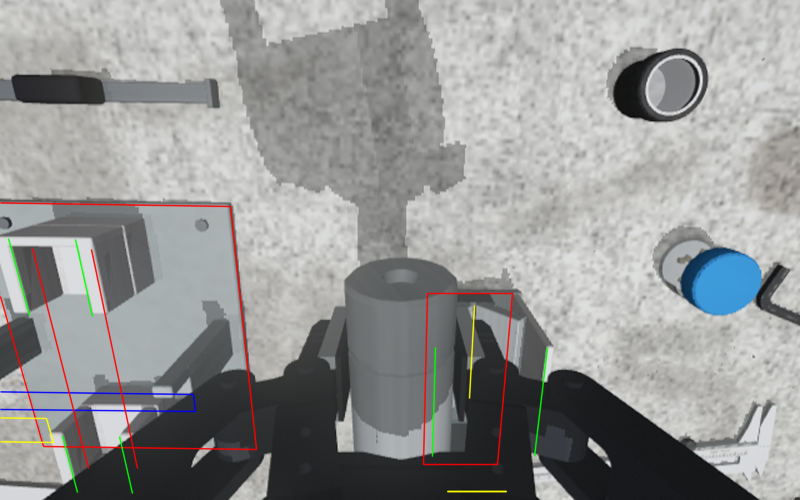

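Request:
{"name": "apply_moves", "arguments": {"increments": [{"x":3,"y":0.1,"z":-0.3,"ax":-0.002,"ay":0.002,"az":0,"grip":1},{"x":5.1,"y":2,"z":-0.3,"ax":-0.002,"ay":0.002,"az":0,"grip":1},{"x":5.1,"y":4.5,"z":-0.3,"ax":-0.002,"ay":0.002,"az":0,"grip":1},{"x":5.1,"y":5.5,"z":-0.3,"ax":-0.002,"ay":0.002,"az":0,"grip":1},{"x":5.1,"y":5.5,"z":-0.3,"ax":-0.002,"ay":0.002,"az":0,"grip":1}]}}

```text
time_s: 20.85
eef_pos: [0.4706, 0.2811, 0.125]
eef_rot: [0.491, -0.49, -0.508, 0.51]
wrist_force: [-0.0, 0.3, -4.1]
opening: 0.4
```

```bash
python3 - <<'E'
from h import *
st();P=vision.camera_params('wrist');save('w14',vision.camera('wrist'));save('s14',vision.camera('scene'));save('t14',vision.camera('top'))
from ov import *
ov(P,'pics/w14.png','ov14.png',(0,400,0,640),1.25)
ov(vision.camera_params('scene'),'pics/s14.png','ovs14.png',(130,230,200,320),5)
ov(vision.camera_params('top'),'pics/t14.png','ovt14.png',(140,230,190,300),5)
inc((.4712,.2821,.0595),1.6076)
E
```

```text
t 20.85 p [0.4706 0.2811 0.125 ] yaw 1.6071 ydir [-0.0029 -0.0013 -1.    ] F [-0.03  0.29 -4.1 ] open 0.4 q [ 0.322  0.28   1.776 -0.     1.089 -1.285]
inc x 0.03 y 6.75 z 0.08  ax 0.0011 ay -0.0001 az 0.0000 dist 6.75 t 21.0 open 0.398
```

View pics/ov14.png

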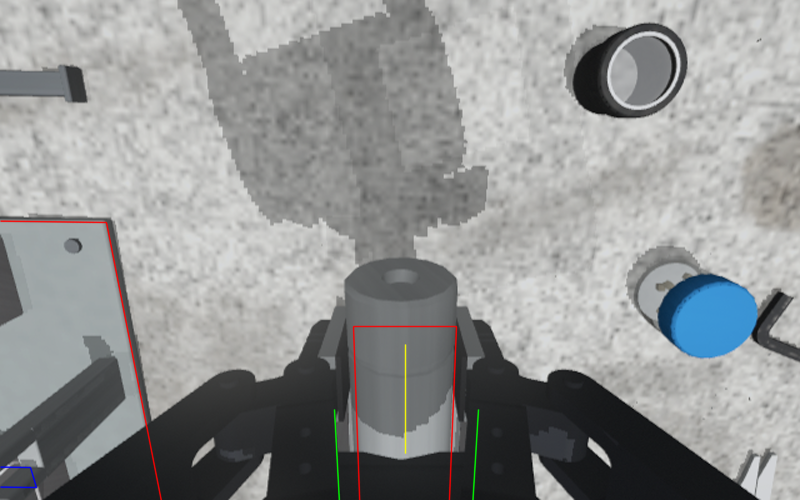

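View pics/ovs14.png

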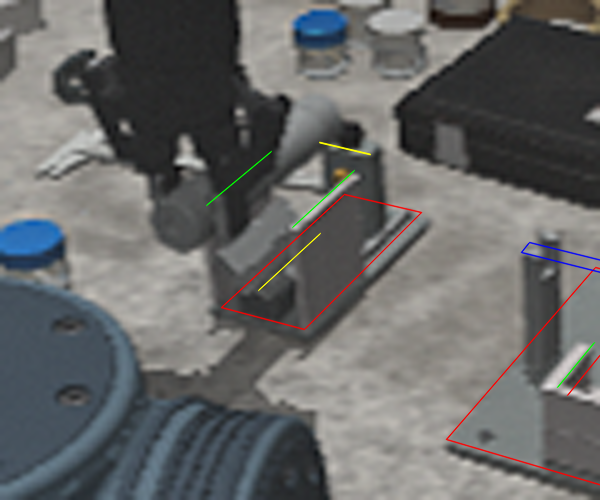

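View pics/ovt14.png

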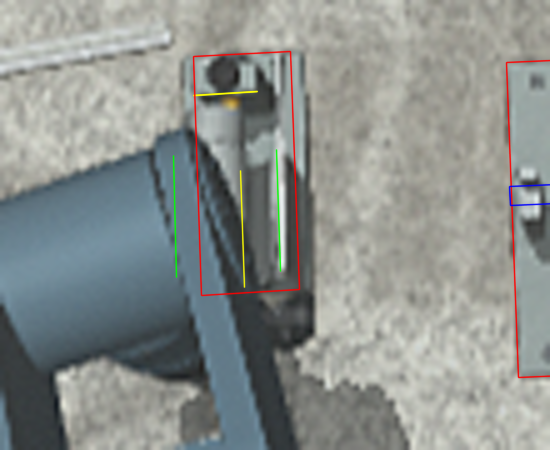

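Request:
{"name": "apply_moves", "arguments": {"increments": [{"x":0,"y":2.5,"z":0.1,"ax":0.001,"ay":0,"az":0,"grip":1},{"x":0,"y":4.5,"z":0.1,"ax":0.001,"ay":0,"az":0,"grip":1},{"x":0,"y":5.9,"z":0.1,"ax":0.001,"ay":0,"az":0,"grip":1},{"x":0,"y":5.9,"z":0.1,"ax":0.001,"ay":0,"az":0,"grip":1},{"x":0,"y":5.9,"z":0.1,"ax":0.001,"ay":0,"az":0,"grip":1}]}}

```text
time_s: 21.62
eef_pos: [0.4716, 0.282, 0.0688]
eef_rot: [-0.491, 0.491, 0.509, -0.509]
wrist_force: [-1.4, -1.1, -4.0]
opening: 0.4
```

```bash
python3 - <<'E'
from h import *
st();inc((.4712,.2821,.0595),1.6076);P=vision.camera_params('wrist');save('w15',vision.camera('wrist'));save('s15',vision.camera('scene'))
from ov import *
ov(vision.camera_params('scene'),'pics/s15.png','ovs15.png',(130,230,200,320),5)
E
```

```text
t 21.625 p [0.4716 0.282  0.0688] yaw 1.6074 ydir [ 1.2e-03  3.0e-04 -1.0e+00] F [-1.41 -1.1  -4.03] open 0.4 q [ 0.323  0.37   1.796 -0.     0.974 -1.285]
inc x 0.01 y 0.93 z 0.04  ax 0.0012 ay -0.0002 az 0.0003 dist 0.94 t 21.625 open 0.4
```

View pics/ovs15.png

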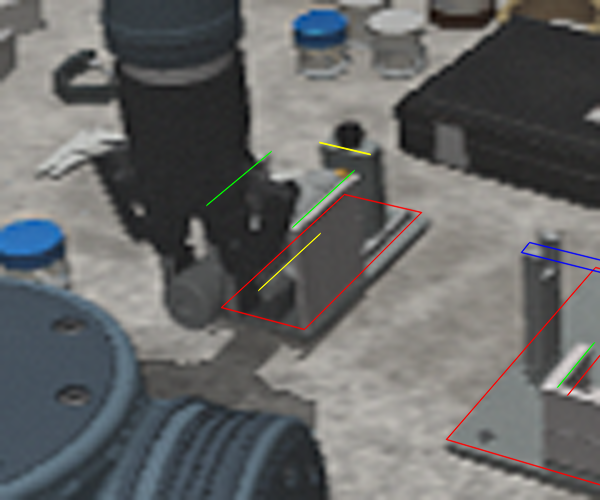

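View pics/w15.png

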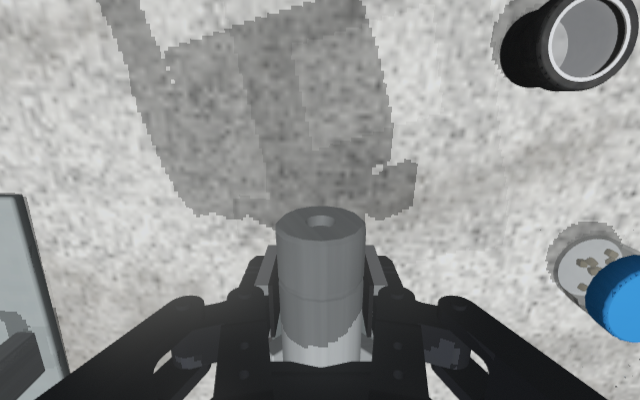

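Request:
{"name": "apply_moves", "arguments": {"increments": [{"x":0,"y":0.4,"z":0,"ax":0.001,"ay":0,"az":0,"grip":1},{"x":0,"y":0.7,"z":0,"ax":0.001,"ay":0,"az":0,"grip":1},{"x":0,"y":0.75,"z":0,"ax":0.001,"ay":0,"az":0,"grip":1},{"x":0,"y":0.75,"z":0,"ax":0.001,"ay":0,"az":0,"grip":1}]}}

```text
time_s: 22.22
eef_pos: [0.4722, 0.2825, 0.0624]
eef_rot: [-0.491, 0.491, 0.51, -0.508]
wrist_force: [-3.5, 0.5, 4.6]
opening: 0.404
```

```bash
python3 - <<'E'
from h import *
st();p,R,o=tool();print(np.round(o['torque'],3))
E
```

```text
t 22.225 p [0.4722 0.2825 0.0624] yaw 1.6073 ydir [ 0.002   0.0014 -1.    ] F [-3.48  0.48  4.64] open 0.404 q [ 3.230e-01  3.810e-01  1.797e+00  1.000e-03  9.610e-01 -1.285e+00]
[-0.059  0.182 -0.261]
```

Request:
{"name": "apply_moves", "arguments": {"increments": [{"x":0,"y":0.1,"z":0,"ax":0,"ay":0,"az":0,"grip":1},{"x":0,"y":0.15,"z":0,"ax":0,"ay":0,"az":0,"grip":1},{"x":0,"y":0.15,"z":0,"ax":0,"ay":0,"az":0,"grip":1}]}}

```text
time_s: 22.6
eef_pos: [0.4725, 0.2829, 0.0619]
eef_rot: [-0.491, 0.491, 0.51, -0.508]
wrist_force: [-5.7, -1.7, 6.3]
opening: 0.402
```

```bash
python3 - <<'E'
from h import *
st();p,R,o=tool();print(np.round(o['torque'],3))
save('w16',vision.camera('wrist'))
E
```

```text
t 22.6 p [0.4725 0.2829 0.0619] yaw 1.6068 ydir [ 0.0026  0.0019 -1.    ] F [-5.71 -1.72  6.27] open 0.402 q [ 3.230e-01  3.830e-01  1.796e+00  1.000e-03  9.600e-01 -1.284e+00]
[-0.269  0.37  -0.431]
```

View pics/w16.png

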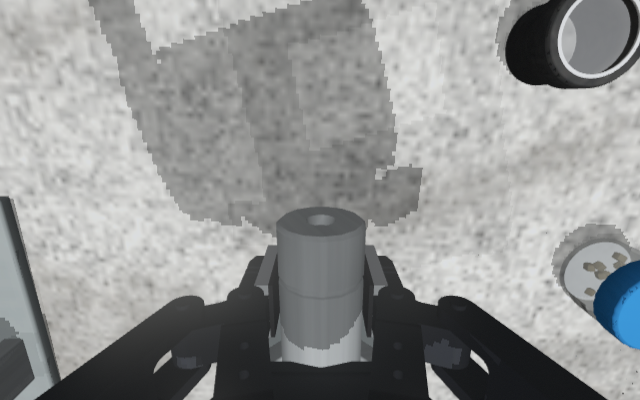

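Request:
{"name": "apply_moves", "arguments": {"increments": [{"x":0,"y":0,"z":0,"ax":0,"ay":0,"az":0,"grip":0.45},{"x":0,"y":0,"z":0,"ax":0,"ay":0,"az":0,"grip":0.4},{"x":0,"y":0,"z":0,"ax":0,"ay":0,"az":0,"grip":0.4},{"x":0,"y":0,"z":0,"ax":0,"ay":0,"az":0,"grip":0.4}]}}

```text
time_s: 23.15
eef_pos: [0.4725, 0.2829, 0.0618]
eef_rot: [-0.491, 0.491, 0.51, -0.508]
wrist_force: [0.9, 0.0, -0.3]
opening: 0.602
```

```bash
python3 - <<'E'
from h import *
st();p,R,o=tool();print(np.round(o['torque'],3))
save('w17',vision.camera('wrist'))
save('s17',vision.camera('scene'))
from ov import *
ov(vision.camera_params('scene'),'pics/s17.png','ovs17.png',(130,230,200,320),5)
E
```

```text
t 23.15 p [0.4725 0.2829 0.0618] yaw 1.6068 ydir [ 0.0027  0.0019 -1.    ] F [ 0.85  0.03 -0.27] open 0.602 q [ 3.230e-01  3.830e-01  1.796e+00  1.000e-03  9.590e-01 -1.284e+00]
[ 0.02   0.016 -0.003]
```

View pics/w17.png

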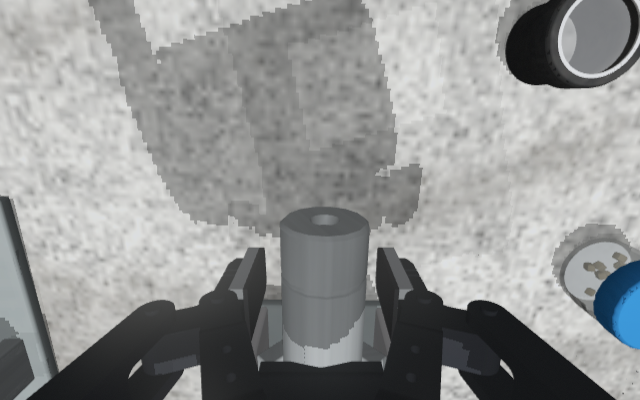

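View pics/ovs17.png

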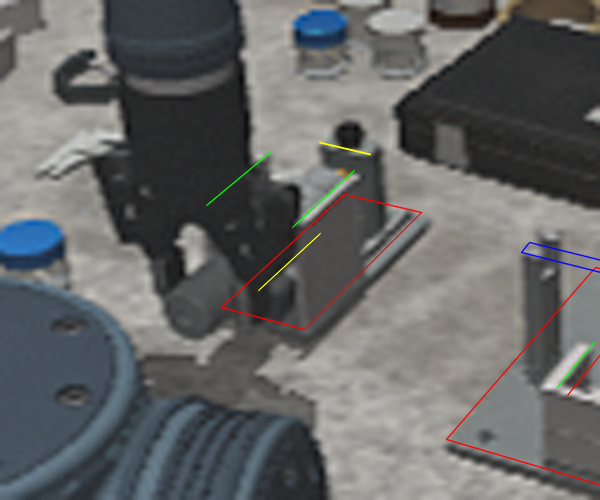

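Request:
{"name": "apply_moves", "arguments": {"increments": [{"x":0.15,"y":0,"z":0,"ax":0,"ay":0,"az":0,"grip":0.35},{"x":0.15,"y":-3,"z":0,"ax":0,"ay":0,"az":0,"grip":0.35},{"x":0.15,"y":-6.5,"z":0,"ax":0,"ay":0,"az":0,"grip":0.35},{"x":0.15,"y":-8,"z":1,"ax":0,"ay":0,"az":0,"grip":1},{"x":0,"y":-8,"z":4,"ax":0,"ay":0,"az":0,"grip":1},{"x":0,"y":-8,"z":5.8,"ax":0,"ay":0,"az":0,"grip":1},{"x":0,"y":-8,"z":5.8,"ax":0,"ay":0,"az":0,"grip":1}]}}

```text
time_s: 24.12
eef_pos: [0.4134, 0.2807, 0.1416]
eef_rot: [-0.491, 0.491, 0.51, -0.508]
wrist_force: [-0.0, 0.2, -0.7]
opening: 0.001
```

```bash
python3 - <<'E'
from h import *
st();look('w18',['roller_center','v_seat'])
r=regions_of('wrist','roller');print([(x['p'],x['rect']) for x in r[:2]])
pickle.dump(r[0]['mask'] if r else None,open('m18.pkl','wb'));st()
P,_=pickle.load(open('w18.pkl','rb'))
from ov import *
ov(P,'pics/w18.png','ov18.png',(100,400,160,480),2.0)
E
```

```text
t 24.125 p [0.4134 0.2807 0.1416] yaw 1.6077 ydir [ 0.0022  0.0018 -1.    ] F [-0.02  0.21 -0.69] open 0.001 q [ 3.580e-01  1.510e-01  1.894e+00  1.000e-03  1.094e+00 -1.250e+00]
roller_center [(array([323. , 361.7]), 0.66)]
v_seat []
[(0.96, [325.4, 310.7, 27.4, 117.6])]
t 24.325 p [0.4153 0.2807 0.1419] yaw 1.6065 ydir [ 0.0035  0.0021 -1.    ] F [0.52 0.2  0.23] open 0.002 q [ 3.570e-01  1.540e-01  1.890e+00  1.000e-03  1.093e+00 -1.250e+00]
```

View pics/ov18.png

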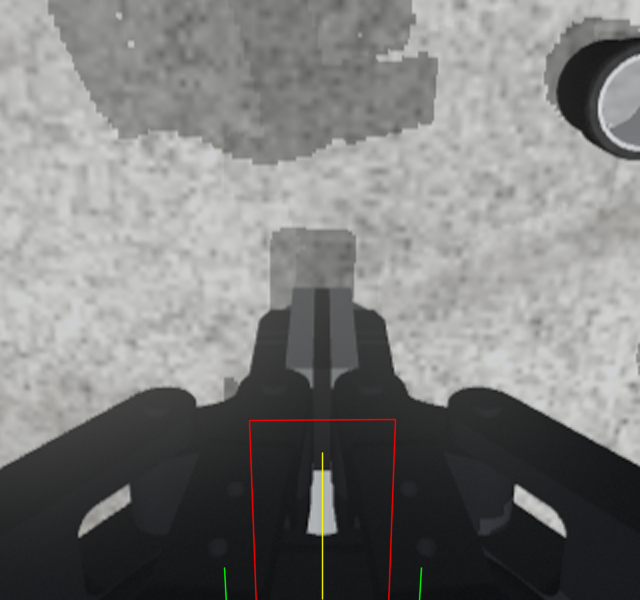

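```bash
python3 - <<'E'
from h import *
P,_=pickle.load(open('w18.pkl','rb'));m=pickle.load(open('m18.pkl','rb'))
print(proj(P,[.4445,.283,.055]),proj(P,[.4445,.265,.055]),proj(P,[.4445,.301,.055]),proj(P,[.4445,.283,.073]),proj(P,[.4445,.283,.0]))
for r in (255,270,290,310,330): 
    c=np.where(m[r])[0];print(r,c.min() if len(c) else 0,c.max() if len(c) else 0)
cv2.imwrite('pics/w18c.png',cv2.resize(cv2.imread('pics/w18.png')[190:380,230:420],None,fx=4,fy=3,interpolation=cv2.INTER_CUBIC))
E
```

```text
[323.33917221 258.80442906] [296.62559458 257.94032694] [349.99607574 259.66669794] [323.6349673  272.42587901] [322.66161013 227.60249862]
255 0 0
270 0 0
290 0 0
310 0 0
330 0 0
```

View pics/w18c.png

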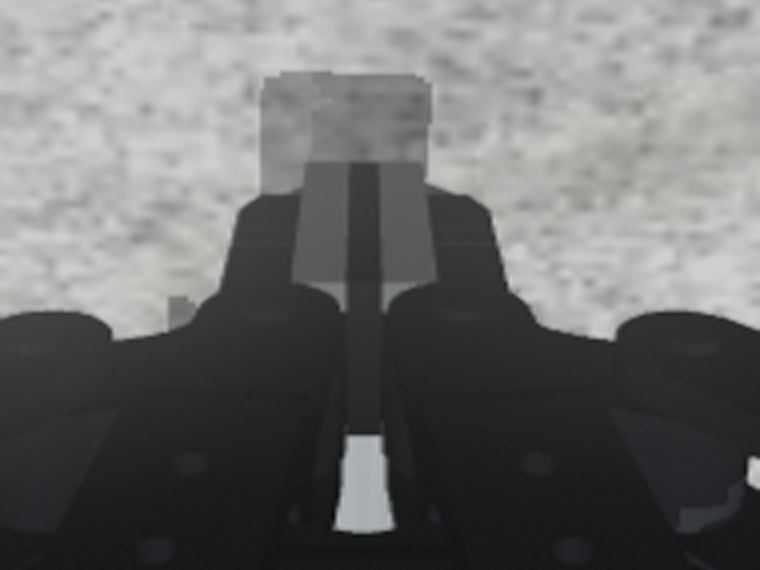

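Request:
{"name": "apply_moves", "arguments": {"increments": [{"x":0.2,"y":3,"z":0,"ax":0,"ay":0,"az":0,"grip":1},{"x":0.2,"y":6,"z":0,"ax":0,"ay":0,"az":0,"grip":1},{"x":0.2,"y":8.4,"z":0,"ax":0,"ay":0,"az":0,"grip":1},{"x":0.2,"y":8.4,"z":0,"ax":0,"ay":0,"az":0,"grip":1},{"x":0.2,"y":8.4,"z":0,"ax":0,"ay":0,"az":0,"grip":1}]}}

```text
time_s: 24.95
eef_pos: [0.4165, 0.2831, 0.0586]
eef_rot: [-0.491, 0.492, 0.51, -0.507]
wrist_force: [0.1, 0.6, 0.1]
opening: -0.004
```

```bash
python3 - <<'E'
from h import *
st();save('w19',vision.camera('wrist'));save('s19',vision.camera('scene'))
inc((.43,.2825,.058),1.6076)
im=cv2.imread('pics/s19.png')[130:230,200:320];cv2.imwrite('pics/s19c.png',cv2.resize(im,None,fx=5,fy=5,interpolation=cv2.INTER_CUBIC))
E
```

```text
t 24.95 p [0.4165 0.2831 0.0586] yaw 1.6062 ydir [ 0.0044  0.0025 -1.    ] F [0.1  0.58 0.09] open -0.004 q [ 3.600e-01  3.020e-01  1.919e+00  1.000e-03  9.160e-01 -1.246e+00]
inc x -0.13 y 0.12 z -1.33  ax 0.0057 ay -0.0012 az 0.0028 dist 1.34 t 25.05 open -0.002
```

View pics/w19.png

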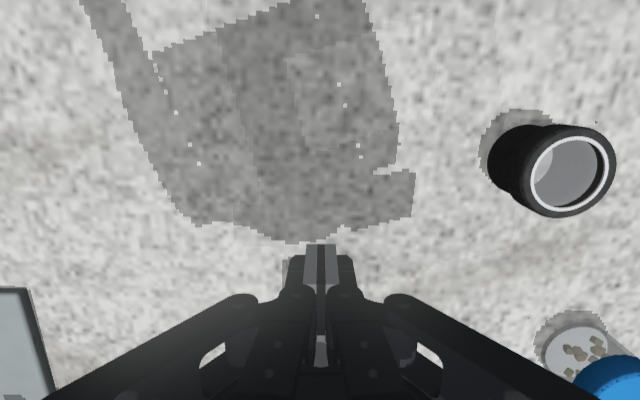

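View pics/s19c.png

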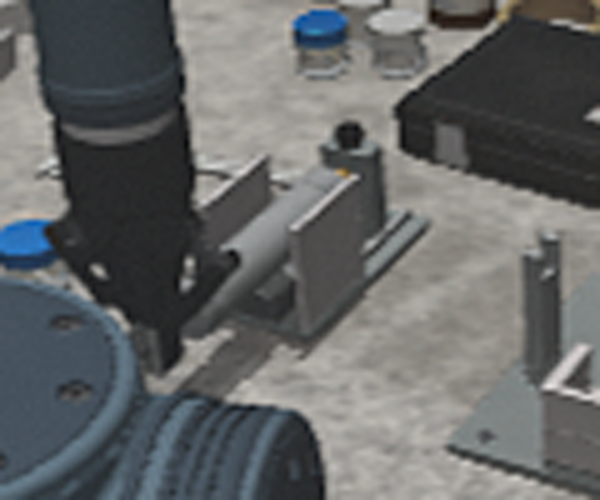

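Request:
{"name": "apply_moves", "arguments": {"increments": [{"x":-0.05,"y":0.1,"z":-0.8,"ax":0.005,"ay":0,"az":0.002,"grip":1},{"x":-0.05,"y":0.1,"z":-1.3,"ax":0.005,"ay":0,"az":0.002,"grip":1},{"x":-0.05,"y":0.1,"z":-1.7,"ax":0.005,"ay":0,"az":0.002,"grip":1},{"x":-0.05,"y":0.1,"z":-2.0,"ax":0.005,"ay":0,"az":0.002,"grip":1},{"x":-0.05,"y":0.1,"z":-2.3,"ax":0.005,"ay":0,"az":0.002,"grip":1},{"x":-0.05,"y":0.1,"z":-2.6,"ax":0.005,"ay":0,"az":0.002,"grip":1},{"x":-0.05,"y":0.1,"z":-2.6,"ax":0.005,"ay":0,"az":0.002,"grip":1}]}}

```text
time_s: 25.92
eef_pos: [0.4418, 0.2836, 0.0579]
eef_rot: [0.491, -0.491, -0.509, 0.509]
wrist_force: [-4.1, -0.2, 3.1]
opening: 0.001
```

```bash
python3 - <<'E'
from h import *
st();p,R,o=tool();print(np.round(o['torque'],3));save('s20',vision.camera('scene'))
im=cv2.imread('pics/s20.png')[130:230,200:320];cv2.imwrite('pics/s20c.png',cv2.resize(im,None,fx=5,fy=5,interpolation=cv2.INTER_CUBIC))
E
```

```text
t 25.925 p [0.4418 0.2836 0.0579] yaw 1.6065 ydir [-1.5e-03  2.0e-04 -1.0e+00] F [-4.14 -0.16  3.07] open 0.001 q [ 3.440e-01  3.450e-01  1.860e+00  1.000e-03  9.370e-01 -1.263e+00]
[-0.063  0.672 -0.071]
```

View pics/s20c.png

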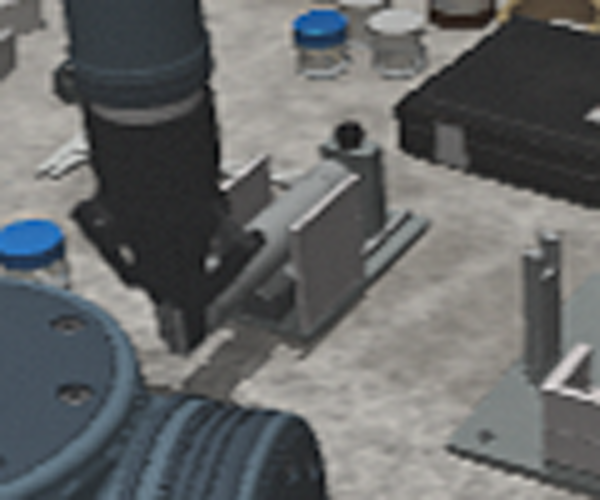

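Request:
{"name": "apply_moves", "arguments": {"increments": [{"x":-0.05,"y":0,"z":-0.3,"ax":0,"ay":0,"az":0,"grip":1},{"x":-0.05,"y":0,"z":-0.5,"ax":0,"ay":0,"az":0,"grip":1},{"x":-0.05,"y":0,"z":-0.7,"ax":0,"ay":0,"az":0,"grip":1},{"x":-0.05,"y":0,"z":-0.9,"ax":0,"ay":0,"az":0,"grip":1}]}}

```text
time_s: 26.48
eef_pos: [0.4493, 0.2834, 0.0576]
eef_rot: [0.492, -0.49, -0.508, 0.51]
wrist_force: [-8.3, 0.1, 5.9]
opening: 0.003
```

Request:
{"name": "apply_moves", "arguments": {"increments": [{"x":0,"y":0,"z":-0.2,"ax":0,"ay":0,"az":0,"grip":1},{"x":0,"y":0,"z":-0.4,"ax":0,"ay":0,"az":0,"grip":1},{"x":0,"y":0,"z":-0.4,"ax":0,"ay":0,"az":0,"grip":1}]}}

```text
time_s: 26.85
eef_pos: [0.452, 0.2834, 0.0573]
eef_rot: [0.492, -0.489, -0.507, 0.511]
wrist_force: [-7.2, -0.3, 5.1]
opening: -0.003
```

```bash
python3 - <<'E'
from h import *
st();p,R,o=tool();print(np.round(o['torque'],3));save('s21',vision.camera('scene'))
im=cv2.imread('pics/s21.png')[130:230,200:320];cv2.imwrite('pics/s21c.png',cv2.resize(im,None,fx=5,fy=5,interpolation=cv2.INTER_CUBIC))
E
```

```text
t 26.85 p [0.452  0.2834 0.0573] yaw 1.607 ydir [-7.e-03 -8.e-04 -1.e+00] F [-7.21 -0.32  5.08] open -0.003 q [ 0.337  0.365  1.834  0.002  0.949 -1.272]
[-0.057  0.982 -0.057]
```

View pics/s21c.png

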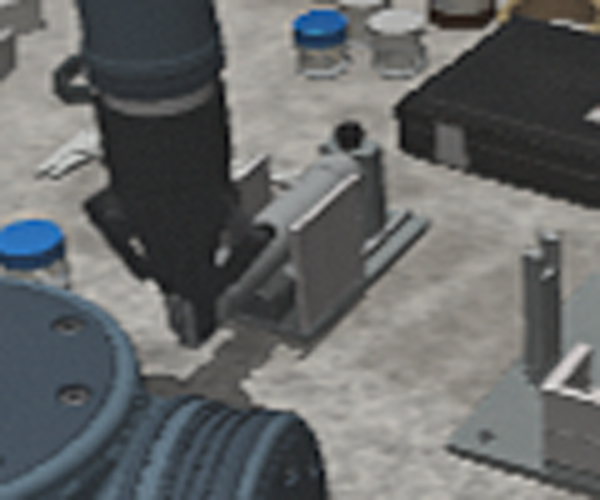

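Request:
{"name": "apply_moves", "arguments": {"increments": [{"x":0,"y":0,"z":-0.2,"ax":0,"ay":0,"az":0,"grip":1},{"x":0,"y":0,"z":-0.3,"ax":0,"ay":0,"az":0,"grip":1},{"x":0,"y":0,"z":-0.4,"ax":0,"ay":0,"az":0,"grip":1}]}}

```text
time_s: 27.28
eef_pos: [0.4529, 0.2834, 0.0567]
eef_rot: [0.494, -0.488, -0.505, 0.513]
wrist_force: [-15.0, -0.5, 10.4]
opening: -0.003
```

Request:
{"name": "apply_moves", "arguments": {"increments": [{"x":0,"y":0,"z":-0.2,"ax":0,"ay":0,"az":0,"grip":1},{"x":0,"y":0,"z":-0.4,"ax":0,"ay":0,"az":0,"grip":1},{"x":0,"y":0,"z":-0.4,"ax":0,"ay":0,"az":0,"grip":1}]}}

```text
time_s: 27.65
eef_pos: [0.4529, 0.2834, 0.0562]
eef_rot: [0.495, -0.486, -0.503, 0.516]
wrist_force: [-17.9, -1.4, 14.6]
opening: -0.0
```

```bash
python3 - <<'E'
from h import *
st();p,R,o=tool();print(np.round(o['torque'],3));save('s22',vision.camera('scene'));save('t22',vision.camera('top'))
a=cv2.resize(cv2.imread('pics/s22.png')[140:200,225:305],None,fx=6,fy=6,interpolation=cv2.INTER_CUBIC)
b=cv2.resize(cv2.imread('pics/t22.png')[140:200,210:260],None,fx=6,fy=6,interpolation=cv2.INTER_CUBIC)
cv2.imwrite('pics/c22.png',np.hstack([a,b]))
E
```

```text
t 27.65 p [0.4529 0.2834 0.0562] yaw 1.6081 ydir [-0.0219 -0.0037 -0.9998] F [-17.9   -1.45  14.62] open -0.0 q [ 0.335  0.376  1.822  0.005  0.966 -1.276]
[-0.229  2.334  0.011]
```

View pics/c22.png

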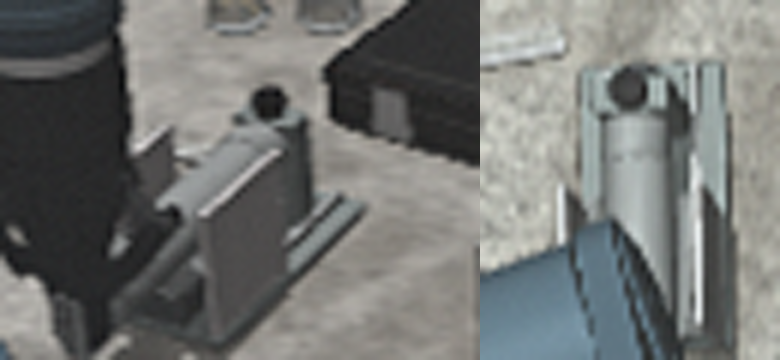

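Request:
{"name": "apply_moves", "arguments": {"increments": [{"x":0,"y":-0.2,"z":0.8,"ax":0,"ay":0,"az":0,"grip":1},{"x":0,"y":-0.2,"z":1.5,"ax":0,"ay":0,"az":0,"grip":1},{"x":0,"y":-0.2,"z":3,"ax":0,"ay":0,"az":0,"grip":1},{"x":0,"y":-0.2,"z":3,"ax":0,"ay":0,"az":0,"grip":1}]}}

```text
time_s: 28.25
eef_pos: [0.4216, 0.2822, 0.0587]
eef_rot: [0.495, -0.486, -0.503, 0.516]
wrist_force: [-0.7, -0.0, -0.7]
opening: 0.001
```

```bash
python3 - <<'E'
from h import *
st();save('s23',vision.camera('scene'));save('t23',vision.camera('top'))
a=cv2.resize(cv2.imread('pics/s23.png')[140:200,225:305],None,fx=6,fy=6,interpolation=cv2.INTER_CUBIC)
b=cv2.resize(cv2.imread('pics/t23.png')[140:200,210:260],None,fx=6,fy=6,interpolation=cv2.INTER_CUBIC)
cv2.imwrite('pics/c23.png',np.hstack([a,b]));inc((.42,.283,.058),1.6076)
E
```

```text
t 28.25 p [0.4216 0.2822 0.0587] yaw 1.6088 ydir [-0.0225 -0.004  -0.9997] F [-0.72 -0.05 -0.7 ] open 0.001 q [ 0.353  0.323  1.89   0.005  0.951 -1.259]
inc x 0.07 y 0.11 z 0.30  ax -0.0212 ay 0.0008 az -0.0027 dist 0.33 t 28.35 open 0.002
```

View pics/c23.png

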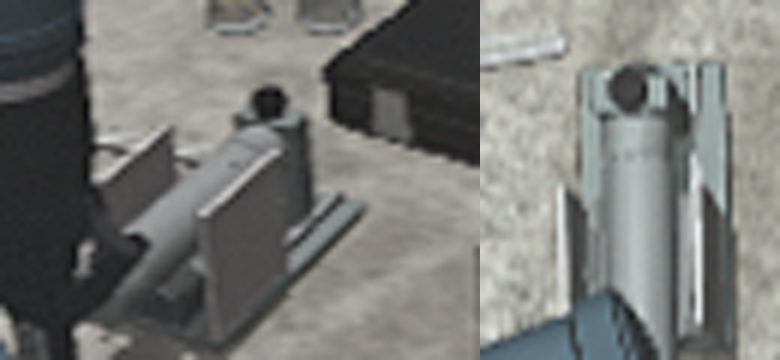

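```bash
python3 - <<'E'
from h import *
inc((.42,.283,.22),1.6076);inc((.635,.2,.21),.0)
E
```

```text
inc x 0.03 y -16.09 z 0.64  ax -0.0212 ay 0.0008 az -0.0027 dist 16.1 t 28.35 open 0.002
inc x -9.07 y -15.51 z -20.55  ax -0.0142 ay 1.6083 az -0.0191 dist 27.3 t 28.35 open 0.002
```

Request:
{"name": "apply_moves", "arguments": {"increments": [{"x":0,"y":-5.5,"z":0.3,"ax":0,"ay":0,"az":0,"grip":1},{"x":0,"y":-11,"z":0.5,"ax":-0.02,"ay":0,"az":0,"grip":1},{"x":0,"y":-15.5,"z":0.6,"ax":-0.014,"ay":0.15,"az":-0.019,"grip":1},{"x":-3,"y":-15.5,"z":-4,"ax":-0.014,"ay":0.33,"az":-0.019,"grip":1},{"x":-6,"y":-15.5,"z":-8,"ax":-0.014,"ay":0.51,"az":-0.019,"grip":1},{"x":-8,"y":-15.5,"z":-12,"ax":-0.014,"ay":0.69,"az":-0.019,"grip":1},{"x":-9,"y":-15.5,"z":-16,"ax":-0.014,"ay":0.87,"az":-0.019,"grip":1},{"x":-9,"y":-15.5,"z":-20.5,"ax":-0.014,"ay":1.05,"az":-0.019,"grip":1},{"x":-9,"y":-15.5,"z":-20.5,"ax":-0.014,"ay":1.23,"az":-0.019,"grip":1},{"x":-9,"y":-15.5,"z":-20.5,"ax":-0.014,"ay":1.41,"az":-0.019,"grip":1},{"x":-9,"y":-15.5,"z":-20.5,"ax":-0.014,"ay":1.6,"az":-0.019,"grip":1},{"x":-9,"y":-15.5,"z":-20.5,"ax":-0.014,"ay":1.6,"az":-0.019,"grip":1}]}}

```text
time_s: 29.85
eef_pos: [0.6348, 0.2005, 0.2097]
eef_rot: [0.707, -0.707, -0.003, 0.003]
wrist_force: [-0.1, 0.2, -0.2]
opening: 0.0
```

```bash
python3 - <<'E'
from h import *
st();look('w24',[])
cv2.imwrite('pics/w24c.png',cv2.resize(cv2.imread('pics/w24.png')[0:260,160:480],None,fx=2.4,fy=2.3,interpolation=cv2.INTER_CUBIC))
E
```

```text
t 29.85 p [0.6348 0.2005 0.2097] yaw 0.0097 ydir [-1.e-04  1.e-04 -1.e+00] F [-0.08  0.23 -0.17] open 0.0 q [0.128 0.418 1.403 0.    1.321 0.118]
```

View pics/w24c.png

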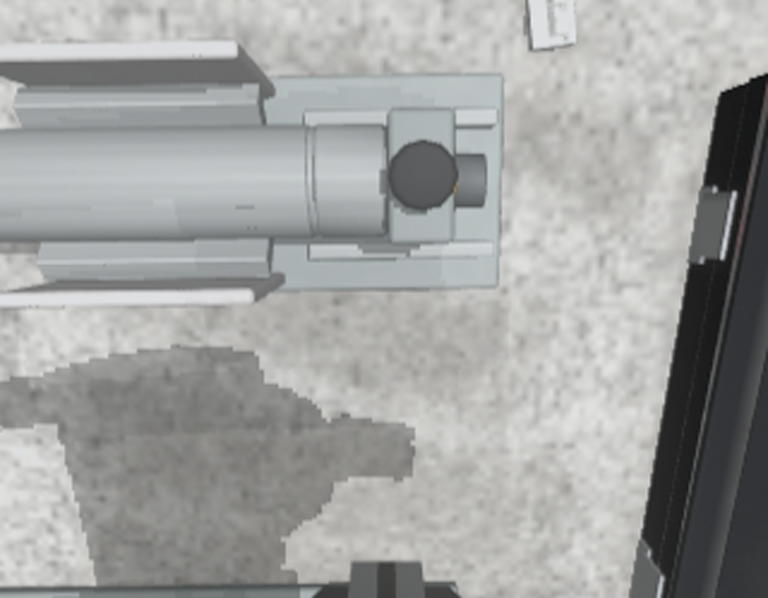

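Request:
{"name": "apply_moves", "arguments": {"increments": [{"x":0,"y":4,"z":0,"ax":0,"ay":0,"az":0,"grip":1},{"x":0,"y":8,"z":0,"ax":0,"ay":0,"az":0,"grip":1},{"x":0,"y":8,"z":0,"ax":0,"ay":0,"az":0,"grip":1},{"x":0,"y":8,"z":0,"ax":0,"ay":0,"az":0,"grip":1}]}}

```text
time_s: 30.4
eef_pos: [0.6357, 0.2006, 0.1314]
eef_rot: [0.707, -0.707, -0.005, 0.004]
wrist_force: [1.1, -0.1, -0.6]
opening: -0.001
```

```bash
python3 - <<'E'
from h import *
st();look('w25',[])
cv2.imwrite('pics/w25c.png',cv2.resize(cv2.imread('pics/w25.png')[20:170,220:420],None,fx=4,fy=4,interpolation=cv2.INTER_CUBIC))
E
```

```text
t 30.4 p [0.6357 0.2006 0.1314] yaw 0.0132 ydir [ 1.8e-03  4.0e-04 -1.0e+00] F [ 1.11 -0.07 -0.56] open -0.001 q [0.128 0.502 1.454 0.    1.184 0.115]
```

View pics/w25c.png

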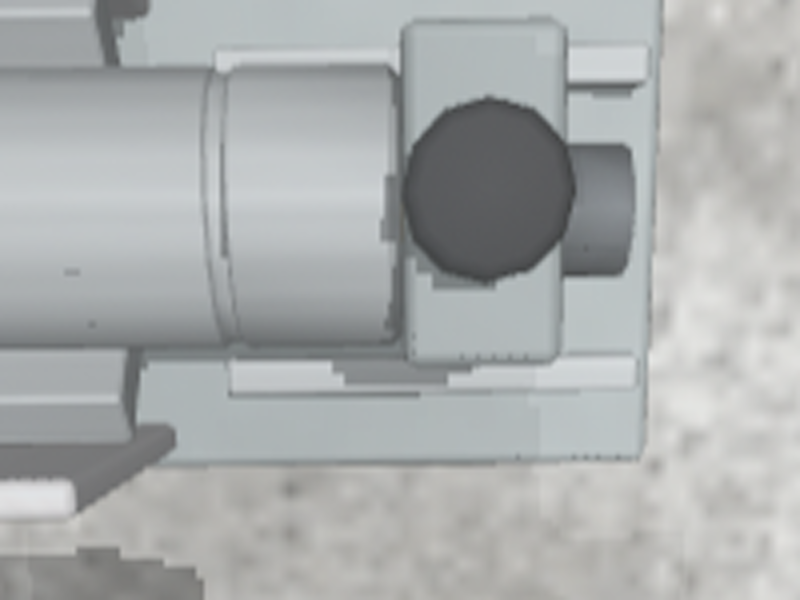

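```bash
python3 - <<'E'
from h import *
inc((.5357,.20,.21),.0);inc((.415,.283,.21),1.6076)
E
```

```text
inc x -10.03 y -7.82 z 0.06  ax -0.0005 ay 0.0130 az 0.0034 dist 12.71 t 30.45 open 0.001
inc x -21.99 y -7.85 z 8.52  ax 0.0023 ay -1.5946 az 0.0031 dist 24.85 t 30.45 open 0.001
```

Request:
{"name": "apply_moves", "arguments": {"increments": [{"x":0,"y":-5,"z":0,"ax":0,"ay":0,"az":0,"grip":1},{"x":0,"y":-7.8,"z":0,"ax":0.002,"ay":-0.18,"az":0.003,"grip":1},{"x":-5,"y":-7.8,"z":0,"ax":0.002,"ay":-0.36,"az":0.003,"grip":1},{"x":-10,"y":-7.8,"z":0,"ax":0.002,"ay":-0.54,"az":0.003,"grip":1},{"x":-15,"y":-7.8,"z":2,"ax":0.002,"ay":-0.72,"az":0.003,"grip":1},{"x":-19,"y":-7.8,"z":5,"ax":0.002,"ay":-0.9,"az":0.003,"grip":1},{"x":-22,"y":-7.8,"z":8.5,"ax":0.002,"ay":-1.08,"az":0.003,"grip":1},{"x":-22,"y":-7.8,"z":8.5,"ax":0.002,"ay":-1.26,"az":0.003,"grip":1},{"x":-22,"y":-7.8,"z":8.5,"ax":0.002,"ay":-1.44,"az":0.003,"grip":1},{"x":-22,"y":-7.8,"z":8.5,"ax":0.002,"ay":-1.595,"az":0.003,"grip":1},{"x":-22,"y":-7.8,"z":8.5,"ax":0.002,"ay":-1.595,"az":0.003,"grip":1},{"x":-22,"y":-7.8,"z":8.5,"ax":0.002,"ay":-1.595,"az":0.003,"grip":1}]}}

```text
time_s: 31.95
eef_pos: [0.4155, 0.2831, 0.2107]
eef_rot: [-0.491, 0.492, 0.509, -0.508]
wrist_force: [0.2, -0.0, -0.5]
opening: -0.002
```

```bash
python3 - <<'E'
from h import *
st();inc((.418,.283,.058),1.6076)
E
```

```text
t 31.95 p [0.4155 0.2831 0.2107] yaw 1.6052 ydir [ 2.5e-03  7.0e-04 -1.0e+00] F [ 0.18 -0.   -0.46] open -0.002 q [ 0.362  0.064  1.833 -0.     1.242 -1.244]
inc x -0.03 y 15.27 z -0.21  ax 0.0025 ay -0.0024 az 0.0007 dist 15.28 t 31.95 open -0.002
```

Request:
{"name": "apply_moves", "arguments": {"increments": [{"x":0,"y":5,"z":0,"ax":0.002,"ay":-0.002,"az":0,"grip":1},{"x":0,"y":10,"z":0,"ax":0.002,"ay":-0.002,"az":0,"grip":1},{"x":0,"y":15.4,"z":0,"ax":0.002,"ay":-0.002,"az":0,"grip":1},{"x":0,"y":15.4,"z":0,"ax":0.002,"ay":-0.002,"az":0,"grip":1},{"x":0,"y":15.4,"z":-1.5,"ax":0.002,"ay":-0.002,"az":0,"grip":1},{"x":0,"y":15.4,"z":-2.8,"ax":0.002,"ay":-0.002,"az":0,"grip":1},{"x":0,"y":15.4,"z":-3.2,"ax":0.002,"ay":-0.002,"az":0,"grip":1},{"x":0,"y":15.4,"z":-3.2,"ax":0.002,"ay":-0.002,"az":0,"grip":1}]}}

```text
time_s: 32.95
eef_pos: [0.4488, 0.2844, 0.0578]
eef_rot: [-0.491, 0.491, 0.51, -0.508]
wrist_force: [-0.2, -0.4, 0.3]
opening: 0.002
```

```bash
python3 - <<'E'
from h import *
st()
E
```

```text
t 32.95 p [0.4488 0.2844 0.0578] yaw 1.6067 ydir [ 0.002   0.0013 -1.    ] F [-0.21 -0.4   0.34] open 0.002 q [ 3.410e-01  3.550e-01  1.847e+00  1.000e-03  9.370e-01 -1.266e+00]
```

Request:
{"name": "apply_moves", "arguments": {"increments": [{"x":0,"y":0,"z":-0.4,"ax":0,"ay":0,"az":0,"grip":1},{"x":0,"y":-0.1,"z":-0.6,"ax":0,"ay":0,"az":0,"grip":1},{"x":0,"y":-0.2,"z":-0.8,"ax":0,"ay":0,"az":0,"grip":1},{"x":0,"y":-0.25,"z":-0.8,"ax":0,"ay":0,"az":0,"grip":1}]}}

```text
time_s: 33.45
eef_pos: [0.4535, 0.2843, 0.0586]
eef_rot: [0.492, -0.49, -0.508, 0.51]
wrist_force: [-7.0, 0.2, -2.7]
opening: -0.0
```

```bash
python3 - <<'E'
from h import *
st()
E
```

```text
t 33.45 p [0.4535 0.2843 0.0586] yaw 1.607 ydir [-5.e-03 -4.e-04 -1.e+00] F [-6.97  0.19 -2.73] open -0.0 q [ 0.337  0.364  1.831  0.002  0.951 -1.271]
```

Request:
{"name": "apply_moves", "arguments": {"increments": [{"x":0,"y":0,"z":-0.2,"ax":0,"ay":0,"az":0,"grip":1},{"x":0,"y":-0.05,"z":-0.4,"ax":0,"ay":0,"az":0,"grip":1},{"x":0,"y":-0.05,"z":-0.4,"ax":0,"ay":0,"az":0,"grip":1}]}}

```text
time_s: 33.83
eef_pos: [0.4534, 0.2844, 0.058]
eef_rot: [0.494, -0.488, -0.505, 0.513]
wrist_force: [-12.7, -0.0, 6.9]
opening: -0.0
```

```bash
python3 - <<'E'
from h import *
st()
E
```

```text
t 33.825 p [0.4534 0.2844 0.058 ] yaw 1.6077 ydir [-0.0135 -0.0018 -0.9999] F [-12.66  -0.05   6.89] open -0.0 q [ 0.337  0.37   1.825  0.003  0.96  -1.273]
```

Request:
{"name": "apply_moves", "arguments": {"increments": [{"x":0,"y":-0.1,"z":-0.3,"ax":-0.01,"ay":0,"az":0,"grip":1},{"x":0,"y":-0.25,"z":-0.5,"ax":-0.013,"ay":0,"az":0,"grip":1},{"x":0,"y":-0.35,"z":-0.7,"ax":-0.013,"ay":0,"az":0,"grip":1},{"x":0,"y":-0.4,"z":-0.8,"ax":-0.013,"ay":0,"az":0,"grip":1}]}}

```text
time_s: 34.33
eef_pos: [0.4535, 0.284, 0.0586]
eef_rot: [0.494, -0.487, -0.504, 0.515]
wrist_force: [-21.7, 2.9, 0.6]
opening: -0.001
```

```bash
python3 - <<'E'
from h import *
st()
E
```

```text
t 34.325 p [0.4535 0.284  0.0586] yaw 1.6084 ydir [-0.0171 -0.0045 -0.9998] F [-21.7    2.86   0.61] open -0.001 q [ 0.337  0.371  1.822  0.002  0.966 -1.273]
```

Request:
{"name": "apply_moves", "arguments": {"increments": [{"x":0,"y":0,"z":0.8,"ax":0,"ay":0,"az":0,"grip":1},{"x":0,"y":0,"z":2,"ax":0,"ay":0,"az":0,"grip":1},{"x":0,"y":0,"z":3,"ax":0,"ay":0,"az":0,"grip":1},{"x":0,"y":-5,"z":3,"ax":-0.017,"ay":0,"az":0,"grip":1},{"x":0,"y":-10,"z":3,"ax":-0.017,"ay":0,"az":0,"grip":1},{"x":0,"y":-16,"z":3,"ax":-0.017,"ay":0.1,"az":0,"grip":1},{"x":-4,"y":-16,"z":-2,"ax":-0.017,"ay":0.3,"az":0,"grip":1}]}}

```text
time_s: 35.2
eef_pos: [0.4784, 0.2493, 0.2255]
eef_rot: [-0.555, 0.561, 0.437, -0.431]
wrist_force: [0.7, 0.7, -0.7]
opening: 0.002
```

```bash
python3 - <<'E'
from h import *
st();inc((.636,.2,.14),.0);inc((.636,.2,.2),.0)
E
```

```text
t 35.2 p [0.4784 0.2493 0.2255] yaw 1.3212 ydir [ 0.012  -0.002  -0.9999] F [ 0.75  0.7  -0.72] open 0.002 q [ 0.263  0.126  1.735 -0.005  1.27  -1.057]
inc x -0.90 y 8.75 z -16.38  ax 0.0096 ay 1.3212 az 0.0088 dist 18.59 t 35.2 open 0.002
inc x -0.89 y 2.75 z -16.46  ax 0.0096 ay 1.3212 az 0.0088 dist 16.71 t 35.2 open 0.002
```

Request:
{"name": "apply_moves", "arguments": {"increments": [{"x":-3,"y":0,"z":-4,"ax":0.0096,"ay":0.18,"az":0.0088,"grip":1},{"x":-3,"y":0,"z":-8,"ax":0.0096,"ay":0.36,"az":0.0088,"grip":1},{"x":-2,"y":0,"z":-12,"ax":0.0096,"ay":0.54,"az":0.0088,"grip":1},{"x":-0.9,"y":2.7,"z":-16.4,"ax":0.0096,"ay":0.72,"az":0.0088,"grip":1},{"x":-0.9,"y":2.7,"z":-16.4,"ax":0.0096,"ay":0.9,"az":0.0088,"grip":1},{"x":-0.9,"y":2.7,"z":-16.4,"ax":0.0096,"ay":1.08,"az":0.0088,"grip":1},{"x":-0.9,"y":2.7,"z":-16.4,"ax":0.0096,"ay":1.26,"az":0.0088,"grip":1},{"x":-0.9,"y":8.7,"z":-16.4,"ax":0.0096,"ay":1.32,"az":0.0088,"grip":1},{"x":-0.9,"y":8.7,"z":-16.4,"ax":0.0096,"ay":1.32,"az":0.0088,"grip":1},{"x":-0.9,"y":8.7,"z":-16.4,"ax":0.0096,"ay":1.32,"az":0.0088,"grip":1}]}}

```text
time_s: 36.45
eef_pos: [0.6367, 0.2, 0.142]
eef_rot: [0.707, -0.707, -0.001, 0.0]
wrist_force: [-0.1, -0.6, 0.5]
opening: -0.003
```

```bash
python3 - <<'E'
from h import *
st();look('w26',[]);save('s26',vision.camera('scene'));save('t26',vision.camera('top'))
cv2.imwrite('pics/w26c.png',cv2.resize(cv2.imread('pics/w26.png')[20:170,220:420],None,fx=4,fy=4,interpolation=cv2.INTER_CUBIC))
E
```

```text
t 36.45 p [0.6367 0.2    0.142 ] yaw 0.0024 ydir [ 1.3e-03  1.0e-04 -1.0e+00] F [-0.07 -0.57  0.52] open -0.003 q [ 0.127  0.491  1.446 -0.     1.204  0.125]
```

View pics/w26c.png

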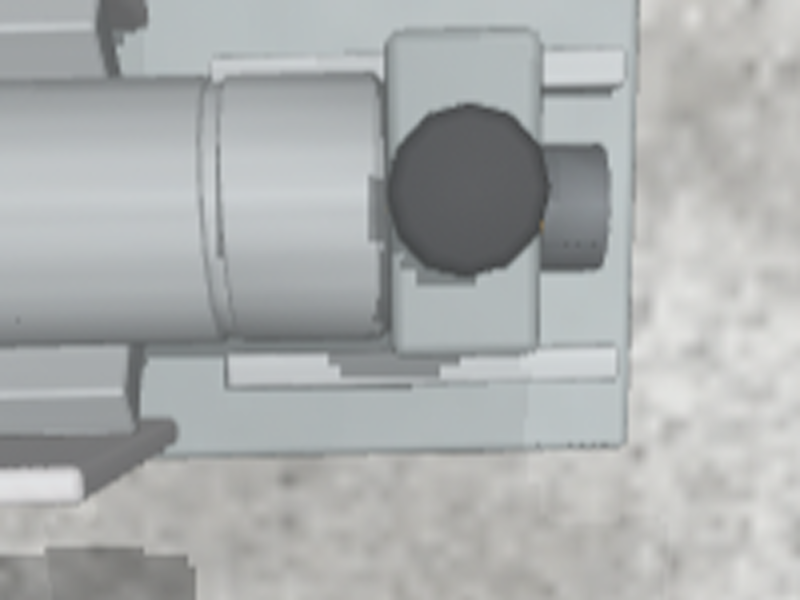

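View pics/t26.png

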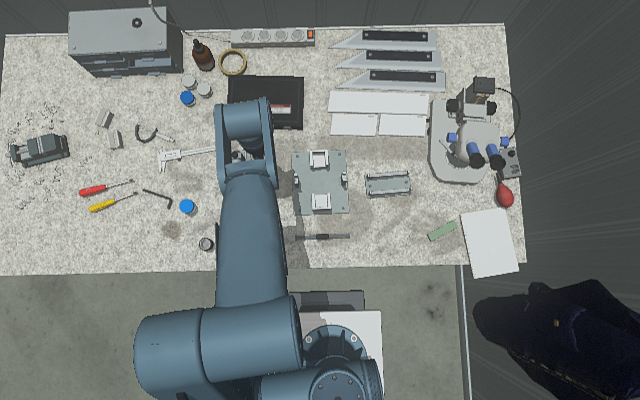

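View pics/s26.png

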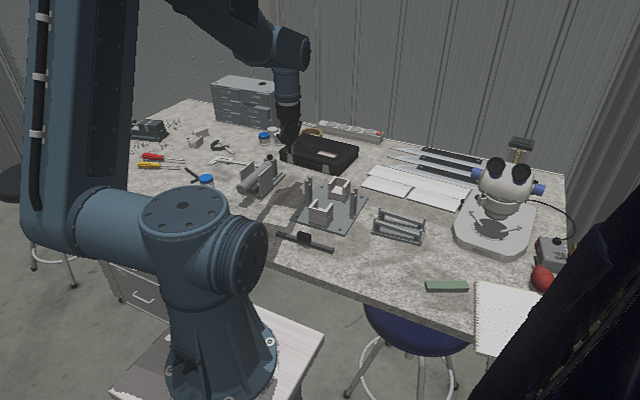

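Request:
{"name": "apply_moves", "arguments": {"increments": [{"x":0,"y":-5,"z":0,"ax":0,"ay":0,"az":0,"grip":1},{"x":0,"y":-10,"z":0,"ax":0,"ay":0,"az":0,"grip":1},{"x":0,"y":-10,"z":0,"ax":0,"ay":0,"az":0,"grip":1},{"x":0,"y":-10,"z":0,"ax":0,"ay":0,"az":0,"grip":1}]}}

```text
time_s: 37.1
eef_pos: [0.6375, 0.2002, 0.2447]
eef_rot: [0.707, -0.707, -0.003, -0.002]
wrist_force: [-0.6, -0.4, -1.1]
opening: -0.001
```

```bash
python3 - <<'E'
from h import *
st();save('w27',vision.camera('wrist'));print(ticket.hand_in())
E
```

```text
t 37.1 p [0.6375 0.2002 0.2447] yaw 0.0021 ydir [ 6.5e-03  8.0e-04 -1.0e+00] F [-0.57 -0.41 -1.15] open -0.001 q [ 0.127  0.389  1.369 -0.     1.376  0.125]
the job is handed in; nothing more can be done
None
```

View pics/w27.png

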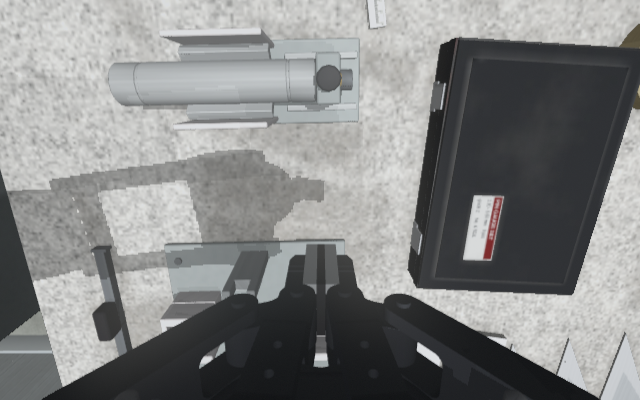

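The whole job was done in the order asked and handed in at about 37 s. The roller now lies in the stand's V against the end stop.

- **Bar:** I lifted it out of the forks by its lug and laid it flat on the bench in front of the rack.
- **Rails:** I let the roller go across the inclined rails, and it rolled about 4 mm to the low lips and stayed there.
- **Stand:** I took it again by its end nearest the robot, laid it in the V and let it settle. I then pushed on that end with the closed fingers instead of holding it in the grip.

Last checks:
- **Seating:** The first push read 18 N, but with 15 N of it bearing down on the roller, so it could have been stuck by friction. I pushed again with almost no downward force. It held at 21.7 N without moving, well above the 8 N it takes to slide.
- **End stop:** The view from directly above shows no gap between the roller's end and the post. I judged the plunger pressed in from that and the force, because the plunger itself could not be seen or read.
- **Rest of the scene:** In the top and scene pictures the jar, loupe and stone look where they were, and the gripper is well clear of everything.

One disagreement: at close range the wrist camera put the rails 2 to 4 mm off my first estimate. It did no harm because I had left room for the roller to roll.

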